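# Load the roller lane and send a train of carving blanks to the drum sander

### The job

Raise the stop of the sloping roller lane: press its selector right down, turn it clockwise to the end and let it spring up. Then set every carving blank lengthways on the rollers at the upper end and let it roll down, until all of them lie end to end in one train at rest behind the raised stop. Last, press the selector again and turn it back until it springs up, so the stop drops and the whole train rolls on, end to end, to the gate at the sander; leave the tin, mallet and brush where they are.

Things in the scene. Friction and masses are not known exactly. Their poses are not given: they have to be found in the camera images.
- deck (a point): Gravity roller lane: where its centre line crosses the stop blade, on the plane of the roller tops, 90 mm above the bench. x points level across the lane, away from the robot; y uphill along the rollers (the lane falls 6 degrees to the robot's right); z square to the rollers. Lane and selector shift and turn a little together from start to start.
- lane: The lane: 19 free rollers 25 mm apart, from 39 mm below to 415 mm above the stop. A blank let go on them rolls down by itself at about 0.1 m/s; lying on them its middle is 23 mm above the roller plane. Side guides 54 mm apart inside, each 14 mm thick, tops 11 mm above the rollers (42 mm below y=130 mm). Origin: under deck, on the bench.
- bar_end (a point): Thin hold-down bar along the lane's centre line, its underside 58 mm above the rollers, from the gate up to 150 mm uphill of the stop, on arches (the upper one at 130 mm uphill, 95 mm wide, its top 73 mm above the rollers). Blanks roll under it; from above they can be set down only from about 200 mm uphill of the stop. This point is the bar's upper end.
- gate (a point): Middle of the gate plate's uphill face, on the roller plane, 55 mm downhill of the stop: a fixed steel plate across the lane's lower end, before the sander's infeed belt. With the stop lowered the blanks roll on to this gate.
- stop (a joint): Height of the stop blade, m: dark steel plate 40 mm wide, 4 mm thick, standing across the lane at deck, worked by the selector. 0 = lowered, top edge 4 mm below the roller tops, blanks roll over it; 0.026 = raised, 22 mm above the rollers, its uphill face at y=+2 mm holds the blanks.
- selector (a joint): Angle of the press-and-turn selector, rad: 0 = stop lowered, 1.047 = stop raised (its end stops). Grows clockwise seen from above. Turns only while pressed right down; at either end it springs up by itself when let go and is locked there; let go in between it stays half down.
- plunger (a joint): How far the selector is pressed down, m: 0 = up (locked), 0.008 = right down (over 0.005 is needed to turn it). A spring pushes it up with 3 N at the top, 8 N right down.
- selector_grip (a point): On the selector's vertical turning axis, inside its black bar grip (54 mm long, 14 thick, 26 high, on a 56 mm round skirt). When up: 115 mm above the bench, 11 mm below the bar's top, 15 mm above the skirt's top. x axis along the bar; turns and sinks with it. On the robot side of the lane, on a grey pillar 66 mm square, 80 mm high. The bar swings from +30 to -30 degrees of deck's x axis.
- wax_tin: Bystander: round tin 72 mm across and 50 mm high, beyond the lane. Leave it alone. Origin in the middle of its underside.
- mallet: Bystander: dark wooden carver's mallet lying beyond the lane, head 72 mm thick and 150 mm long. Leave it alone. Origin on the bench under it.
- brush: Bystander: bench brush lying to the left of the lane. Leave it alone. Origin on the bench under its middle.
- blank1: Carving blank: sawn square block of hardwood, 75 x 46 x 46 mm, about 0.11 kg, lying on the bench on the robot's side of the lane, its length pointing roughly away from the robot. Origin in the middle of the block, x axis along its 75 mm length. All blanks are alike; 3 to 5 are there, the others are absent.
- blank2: Carving blank: sawn square block of hardwood, 75 x 46 x 46 mm, about 0.11 kg, lying on the bench on the robot's side of the lane, its length pointing roughly away from the robot. Origin in the middle of the block, x axis along its 75 mm length. All blanks are alike; 3 to 5 are there, the others are absent.
- blank3: Carving blank: sawn square block of hardwood, 75 x 46 x 46 mm, about 0.11 kg, lying on the bench on the robot's side of the lane, its length pointing roughly away from the robot. Origin in the middle of the block, x axis along its 75 mm length. All blanks are alike; 3 to 5 are there, the others are absent.
- blank4: Carving blank: sawn square block of hardwood, 75 x 46 x 46 mm, about 0.11 kg, lying on the bench on the robot's side of the lane, its length pointing roughly away from the robot. Origin in the middle of the block, x axis along its 75 mm length. All blanks are alike; 3 to 5 are there, the others are absent.
- blank5: Carving blank: sawn square block of hardwood, 75 x 46 x 46 mm, about 0.11 kg, lying on the bench on the robot's side of the lane, its length pointing roughly away from the robot. Origin in the middle of the block, x axis along its 75 mm length. All blanks are alike; 3 to 5 are there, the others are absent.

How it is judged:
On the way, in this order (a step that is already met when the one before it is completed fails the run):
1. the stop is raised: selector turned clockwise to its end and sprung up again (value of joint selector above 0.98 rad and value of joint plunger below 0.002 m and value of joint stop above 0.022 m), for 0.2 s.
2. every blank lies lengthways on the rollers uphill of the raised stop, at rest, the first against the stop and each next one against another (all of step 1 and x of blank1 in the frame of deck between -0.015 and 0.015 m and y of blank1 in the frame of deck between 0.03 and 0.4 m and z of blank1 in the frame of deck between 0.016 and 0.03 m and angle between the x axis of each of blank1, blank2, blank3, blank4, blank5 and the y axis of deck, either way round below 0.15 rad and linear speed of each of blank1, blank2, blank3, blank4, blank5 below 0.02 m/s and (y of blank1 in the frame of deck below 0.048 m or distance between blank1 and blank2 below 0.083 m or distance between blank1 and blank3 below 0.083 m or distance between blank1 and blank4 below 0.083 m or distance between blank1 and blank5 below 0.083 m) and x of blank2 in the frame of deck between -0.015 and 0.015 m and y of blank2 in the frame of deck between 0.03 and 0.4 m and z of blank2 in the frame of deck between 0.016 and 0.03 m and (y of blank2 in the frame of deck below 0.048 m or distance between blank2 and blank1 below 0.083 m or distance between blank2 and blank3 below 0.083 m or distance between blank2 and blank4 below 0.083 m or distance between blank2 and blank5 below 0.083 m) and x of blank3 in the frame of deck between -0.015 and 0.015 m and y of blank3 in the frame of deck between 0.03 and 0.4 m and z of blank3 in the frame of deck between 0.016 and 0.03 m and (y of blank3 in the frame of deck below 0.048 m or distance between blank3 and blank1 below 0.083 m or distance between blank3 and blank2 below 0.083 m or distance between blank3 and blank4 below 0.083 m or distance between blank3 and blank5 below 0.083 m) and x of blank4 in the frame of deck between -0.015 and 0.015 m and y of blank4 in the frame of deck between 0.03 and 0.4 m and z of blank4 in the frame of deck between 0.016 and 0.03 m and (y of blank4 in the frame of deck below 0.048 m or distance between blank4 and blank1 below 0.083 m or distance between blank4 and blank2 below 0.083 m or distance between blank4 and blank3 below 0.083 m or distance between blank4 and blank5 below 0.083 m) and x of blank5 in the frame of deck between -0.015 and 0.015 m and y of blank5 in the frame of deck between 0.03 and 0.4 m and z of blank5 in the frame of deck between 0.016 and 0.03 m and (y of blank5 in the frame of deck below 0.048 m or distance between blank5 and blank1 below 0.083 m or distance between blank5 and blank2 below 0.083 m or distance between blank5 and blank3 below 0.083 m or distance between blank5 and blank4 below 0.083 m) and y of any of blank1, blank2, blank3, blank4, blank5 in the frame of deck below 0.048 m), for 0.3 s.
3. the stop is lowered: selector turned back to its end and sprung up again (value of joint selector below 0.07 rad and value of joint plunger below 0.002 m and value of joint stop below 0.004 m), for 0.2 s.
At the end, for the whole second after the job is handed in: The selector is turned back (within 0.07 rad) and sprung up (within 2 mm), the stop is down, and every blank lies at rest on the rollers, lengthways (within 0.15 rad), the first within 8 mm of the gate and each other one end to end with another (gaps under 8 mm) (all of step 3 and x of blank1 in the frame of deck between -0.015 and 0.015 m and y of blank1 in the frame of deck between -0.06 and 0.34 m and z of blank1 in the frame of deck between 0.016 and 0.03 m and angle between the x axis of each of blank1, blank2, blank3, blank4, blank5 and the y axis of deck, either way round below 0.15 rad and linear speed of each of blank1, blank2, blank3, blank4, blank5 below 0.02 m/s and (y of blank1 in the frame of deck below -0.009 m or distance between blank1 and blank2 below 0.083 m or distance between blank1 and blank3 below 0.083 m or distance between blank1 and blank4 below 0.083 m or distance between blank1 and blank5 below 0.083 m) and x of blank2 in the frame of deck between -0.015 and 0.015 m and y of blank2 in the frame of deck between -0.06 and 0.34 m and z of blank2 in the frame of deck between 0.016 and 0.03 m and (y of blank2 in the frame of deck below -0.009 m or distance between blank2 and blank1 below 0.083 m or distance between blank2 and blank3 below 0.083 m or distance between blank2 and blank4 below 0.083 m or distance between blank2 and blank5 below 0.083 m) and x of blank3 in the frame of deck between -0.015 and 0.015 m and y of blank3 in the frame of deck between -0.06 and 0.34 m and z of blank3 in the frame of deck between 0.016 and 0.03 m and (y of blank3 in the frame of deck below -0.009 m or distance between blank3 and blank1 below 0.083 m or distance between blank3 and blank2 below 0.083 m or distance between blank3 and blank4 below 0.083 m or distance between blank3 and blank5 below 0.083 m) and x of blank4 in the frame of deck between -0.015 and 0.015 m and y of blank4 in the frame of deck between -0.06 and 0.34 m and z of blank4 in the frame of deck between 0.016 and 0.03 m and (y of blank4 in the frame of deck below -0.009 m or distance between blank4 and blank1 below 0.083 m or distance between blank4 and blank2 below 0.083 m or distance between blank4 and blank3 below 0.083 m or distance between blank4 and blank5 below 0.083 m) and x of blank5 in the frame of deck between -0.015 and 0.015 m and y of blank5 in the frame of deck between -0.06 and 0.34 m and z of blank5 in the frame of deck between 0.016 and 0.03 m and (y of blank5 in the frame of deck below -0.009 m or distance between blank5 and blank1 below 0.083 m or distance between blank5 and blank2 below 0.083 m or distance between blank5 and blank3 below 0.083 m or distance between blank5 and blank4 below 0.083 m) and y of any of blank1, blank2, blank3, blank4, blank5 in the frame of deck below -0.009 m); the robot touches nothing.
It fails at once if the tin is pushed away (more than 4 cm) (distance of wax_tin from where it was at the start of the episode above 0.04 m).
It fails at once if the mallet is pushed away (more than 4 cm) (distance of mallet from where it was at the start of the episode above 0.04 m).
It fails at once if the brush is pushed away (more than 4 cm) (distance of brush from where it was at the start of the episode above 0.04 m).
Of blank1, blank2, blank3, blank4, blank5 only 3 to 5 are there at a start; the rules pass over those that are not, and their reading is None.
At some moment in a run one of blank1, blank2, blank3, blank4, blank5 may be knocked a few centimetres aside while the robot is not near it.
Once in a run the grip may slacken for a moment while it holds something.
It also fails if it takes over 210 s, if anything falls off the work surface, if the arm or the gripper's body presses on something with over 40 N, if the wrist force passes 120 N, or if a joint passes its speed limit or range.

### The arm

A 6-joint arm with a two-finger parallel gripper is mounted at the origin on the work surface. World frame = base frame: x ahead of the robot, y to its left, z up, the work surface at z = 0. Lengths are in m, angles in rad, forces in N, time in s.
With the tool pointing down it reaches from about 0.375 to 0.925 m from the base axis. Payload 5.7 kg.
Tool frame: the origin (TCP) lies on the centre line of the jaws, within the pads' length; the fingertips stand 22 mm ahead of it and the grasp point (between the pads) lies 3 mm ahead of it; z points along the fingers, y is the direction in which the jaws open and shut (so a half turn about z gives the same grasp; the last joint's range is limited). The gripper opens to 88 mm and grips with 3 to 60 N. Pads are 20 mm wide; open, the fingers measure 115 mm over their backs; the gripper's body (75 mm by 178 mm) begins 61 mm behind the grasp point.
Start: joints at [0.991, 0.359, 1.51, -0, 1.272, -0.115], TCP at [0.269, 0.536, 0.212] pointing down, gripper open.
Joint ranges: [-2.97, 2.97], [-1.01, 2.36], [0.21, 2.38], [-0.96, 4.11], [0.2, 2.71], [-2.98, 2.98]. Speed limits (rad/s): [2.39, 2.39, 3.14, 3.14, 3.14, 3.14].

### API

Orientations are given as a unit quaternion [w, x, y, z].
In Python, from cell import arm, viewer, sign_off gives the robot as it stands.
- The arm moves only by the tool apply_moves, never from a script. Its arguments are lists of equal length, an entry for each row: "linear": the shift along the tool's x, y, z in mm, a list of three; "delta_rot": the turn, a rotation vector about the tool's x, y, z in rad, a list of three; "grip": the closure, from 0 (fully open) to 1 (shut). In form: {"linear": [[x, y, z], ...], "delta_rot": [[ax, ay, az], ...], "grip": [grip, ...]}. A call has 1 to 10 rows; each row is the pose to reach, as a shift and turn from the pose commanded when the call began, along the tool's axes at that moment; what a row does not reach only later rows make up. A row lasts 1/8 s, in which the tool goes at most 62.5 mm and 10.7 degrees, less where a joint would pass 70% of its speed; a pose out of reach is approached as far as the arm can. A call with a gripper value outside its range is refused whole. The fingers move at their own pace and stop on an object; "squeeze" is the grip in N (left out, the last holds). Time passes only in rows, so rows that repeat a pose let the fingers close. It gives the time, the measured TCP pose, the force and the opening at its end, in the units of the state.
- arm.state(): the state, without advancing time (a new reading comes with each control period).
- viewer.get_image(name): name is "side" or "top" or "wrist"; returns a dict with "img" (480x640x3 uint8, red, green, blue), "fx", "fy", "cx", "cy" (pixels), "T" (4x4, takes a point from camera to world coordinates); the wrist camera has in their place "T_tool_cam" (4x4, takes a point from camera to tool coordinates, whose origin is the TCP and whose axes are the flange's). Camera axes: x right, y up, looking along -z (the intrinsics and any distortion apply to the point x, -y, -z); pixel columns grow to the right and rows downward; lengths in m; the calibration is good to about 2 mm. A picture is of the moment at which its call begins: read the wrist's pose just before it. There is no depth.
- sign_off(): hands the job in, once; it reports no verdict.
The state is a dict: "time_s": time; "q": joint angles; "qvel": joint speeds; "joint_torque": joint torques, N m; "eef_pos": TCP position; "ee_rot": TCP orientation; "wrist_force": force on the tool from outside, world axes, zero at the start; "torque": the same for the moment, N m; "opening": opening from 0.0 (shut) to 1.0 (fully open).
Only numpy, scipy, OpenCV 4.12 (cv2) and the standard library are available. Lean on these libraries where they do the work, as an engineer would, in place of code of your own. Each camera call takes 0.05 s, during which the arm holds its last target.

## Working session

There is one attempt and no reset: what is moved stays moved. The work goes in short steps, Python scripts to look and compute and a tool call to move; the robot and the scene stay as the last step left them, time stands still between calls to the robot, and variables do not carry over. Pictures are saved under pics/ and viewed, and the job is handed in when it is done.

Besides the shell and the picture viewer there is one more tool, called as name(argument=value, ...) on one line, values as JSON. apply_moves: Moves the arm, as the interface text tells. Its arguments: {"type":"object","properties":{"linear":{"type":"array","items":{"type":"array","items":{"type":"number"}}},"delta_rot":{"type":"array","items":{"type":"array","items":{"type":"number"}}},"grip":{"type":"array","items":{"type":"number"}},"squeeze":{"type":"number"}},"required":["linear","delta_rot","grip"]}

```bash
ls; mkdir -p pics
python3 - <<'E'
from cell import arm, viewer
import cv2
print(arm.state())
for n in ["side","top","wrist"]:
    d=viewer.get_image(n); cv2.imwrite(f"pics/{n}0.png",d["img"][:,:,::-1])
    print(n,{k:v for k,v in d.items() if k!="img"})
E
```

```text
pics
{'time_s': 0.0, 'q': array([ 9.90909452e-01,  3.59480251e-01,  1.51139922e+00, -2.63756006e-05,
        1.27246701e+00, -1.15056581e-01]), 'qvel': array([-0.00068468, -0.00137403, -0.00084394, -0.00037787,  0.0012864 ,
       -0.00093771]), 'joint_torque': array([-2.53508697e-04, -5.15372443e+01, -2.70733809e+01,  6.77802041e-02,
        3.46636120e-02, -1.38676337e-04]), 'eef_pos': array([0.26857935, 0.53576866, 0.21073696]), 'ee_rot': array([-2.86758907e-04,  2.30324532e-01,  9.73113478e-01, -8.28796196e-04]), 'wrist_force': array([ 0.64140497, -0.46333325, -0.18508812]), 'torque': array([ 0.02163806,  0.02401606, -0.01740609]), 'opening': 1.0032503522907898}
side {'fx': 535.3887017363328, 'fy': 535.3887017363328, 'cx': 318.26823120930493, 'cy': 251.75865662056808, 'T': array([[ 0.83812244,  0.39360996, -0.37765324,  0.21777782],
       [-0.54539116,  0.61731757, -0.56698104, -0.47562428],
       [ 0.00996259,  0.68116827,  0.73205911,  0.86773173],
       [ 0.        ,  0.        ,  0.        ,  1.        ]])}
top {'fx': 454.4098509713581, 'fy': 454.4098509713581, 'cx': 317.39493435341427, 'cy': 241.60169357982755, 'T': array([[ 0.00202954,  0.98466552, -0.17444109,  0.41538051],
       [-0.99999072,  0.00266143,  0.00338857,  0.0600406 ],
       [ 0.00380087,  0.17443259,  0.98466178,  1.16342029],
       [ 0.        ,  0.        ,  0.        ,  1.        ]])}
wrist {'fx': 428.11605548488825, 'fy': 428.11605548488825, 'cx': 311.5591039934368, 'cy': 231.82845666343408, 'T_tool_cam': array([[-1.10069179e-04,  9.58404505e-01,  2.85413373e-01,
         7.91137003e-02],
       [ 9.99999661e-01,  3.38267301e-04, -7.50237318e-04,
        -5.71064034e-05],
       [-8.15576837e-04,  2.85413194e-01, -9.58404217e-01,
        -1.72619162e-01],
       [ 0.00000000e+00,  0.00000000e+00,  0.00000000e+00,
         1.00000000e+00]])}
```

View pics/top0.png

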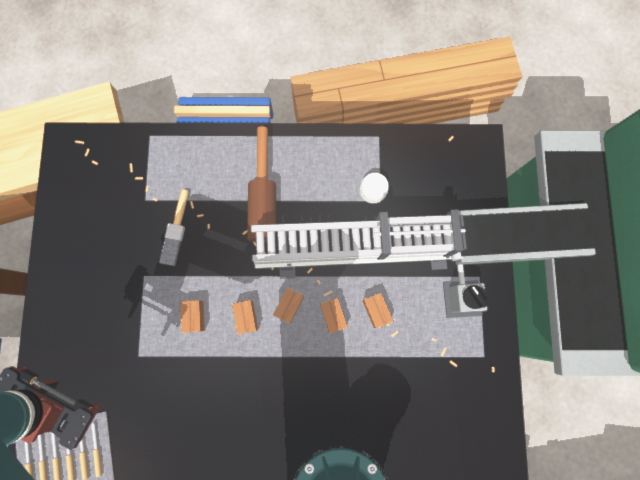

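View pics/side0.png

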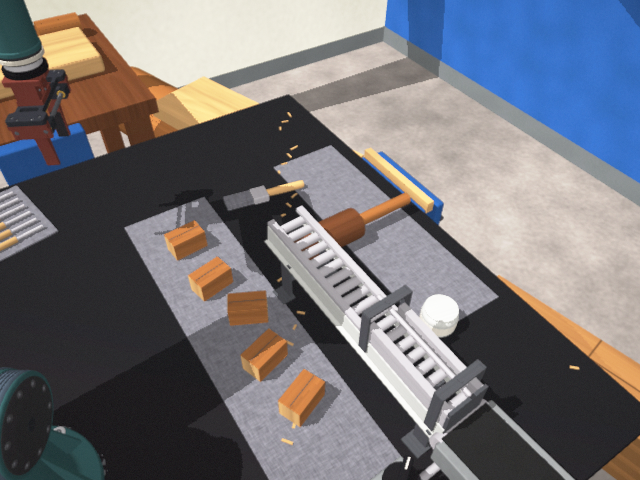

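View pics/wrist0.png

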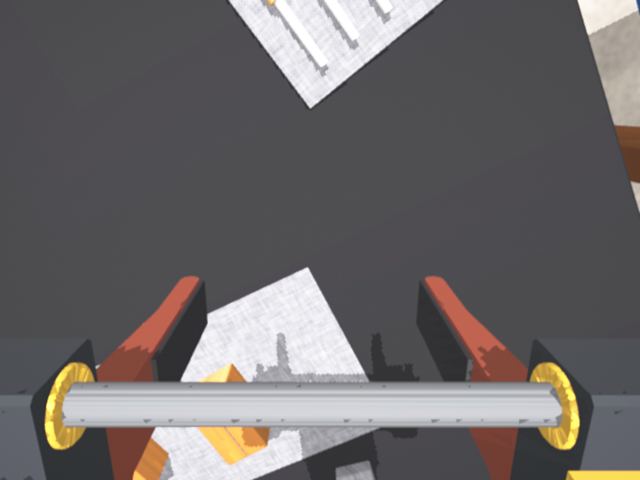

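The top view shows five blanks at about (192,316), (245,317), (289,305), (334,315) and (377,310). The lane runs from (252,245) to (465,230), with the selector at (473,297). I'll zoom in on the lane and selector.

```bash
cat > h.py <<'E'
import numpy as np, cv2
from scipy.spatial.transform import Rotation as R
from cell import arm, viewer
def TW(d,st=None):
    if 'T' in d: return d['T']
    T=np.eye(4); q=st['ee_rot']; T[:3,:3]=R.from_quat([q[1],q[2],q[3],q[0]]).as_matrix(); T[:3,3]=st['eef_pos']
    return T@d['T_tool_cam']
def ray(d,uv,T):
    uv=np.atleast_2d(uv).astype(float)
    c=np.stack([(uv[:,0]-d['cx'])/d['fx'],-(uv[:,1]-d['cy'])/d['fy'],-np.ones(len(uv))],1)
    return T[:3,3],c@T[:3,:3].T
def onz(d,uv,z,T):
    o,r=ray(d,uv,T); return o+r*((z-o[2])/r[:,2])[:,None]
def proj(d,P,T):
    P=np.atleast_2d(P); c=(P-T[:3,3])@T[:3,:3]
    return np.stack([d['cx']+d['fx']*c[:,0]/-c[:,2], d['cy']+d['fy']*c[:,1]/c[:,2]],1)
def tri(d1,u1,d2,u2):
    o1,r1=ray(d1,u1,d1['T']);o2,r2=ray(d2,u2,d2['T']);r1=r1[0];r2=r2[0]
    A=np.stack([r1,-r2],1);s=np.linalg.lstsq(A,o2-o1,rcond=None)[0]
    return (o1+r1*s[0]+o2+r2*s[1])/2, np.linalg.norm(o1+r1*s[0]-o2-r2*s[1])
def snap(n,name,crop=None,k=1):
    st=arm.state(); d=viewer.get_image(n); im=d['img'][:,:,::-1].copy()
    if crop: im=im[crop[1]:crop[3],crop[0]:crop[2]]
    cv2.imwrite(f'pics/{name}.png',cv2.resize(im,None,fx=k,fy=k,interpolation=cv2.INTER_CUBIC))
    return d,TW(d,st),st
E
python3 - <<'E'
import cv2
im=cv2.imread('pics/top0.png')
cv2.imwrite('pics/lane.png',cv2.resize(im[195:330,240:500],None,fx=3,fy=3,interpolation=cv2.INTER_CUBIC))
cv2.imwrite('pics/sel.png',cv2.resize(im[260:330,420:500],None,fx=8,fy=8,interpolation=cv2.INTER_CUBIC))
im=cv2.imread('pics/side0.png')
cv2.imwrite('pics/laneS.png',cv2.resize(im[200:480,250:500],None,fx=2,fy=2,interpolation=cv2.INTER_CUBIC))
E
```

```text
(no output)
```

View pics/lane.png

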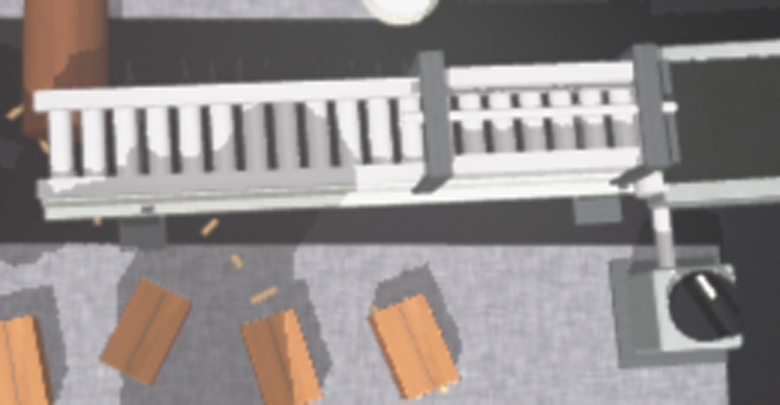

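View pics/sel.png

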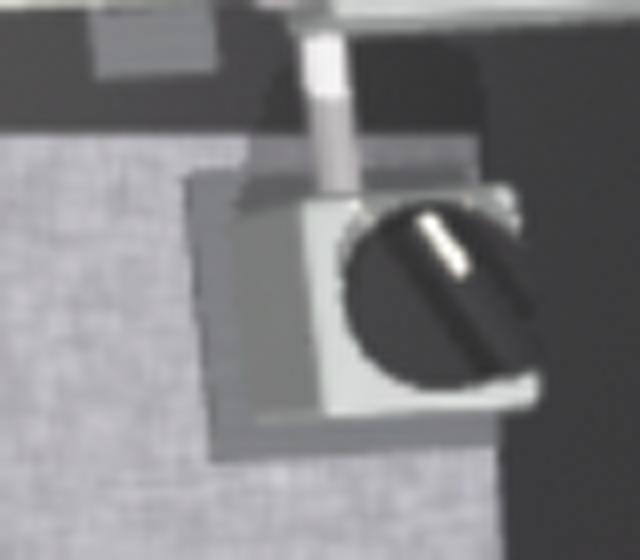

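View pics/laneS.png

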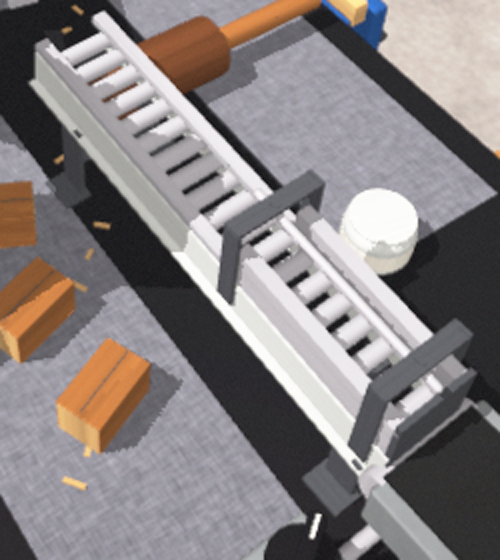

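Run:
```python
from h import *
d=viewer.get_image('top');T=d['T']
f=lambda u,v:(240+u/3,195+v/3)
def pl(u,v,h,y0=-0.25): # iterate plane height: z=.09+s*sin6+h*cos6, s=(y-ydeck)/cos6
    z=.1
    for _ in range(10):
        p=onz(d,f(u,v),z,T)[0]; s=(p[1]-y0)/np.cos(np.radians(6)); z=.09+s*.1045+h*.9945
    return p,s
for n,u,v,h in [('farTL',50,109,.011),('nearTL',48,180,.011),('far345',345,98,.011),('near345',345,167,.011),('barend',402,117,.060),('bargate',675,106,.060),('archfar',430,52,.073),('archfar2',645,45,.073)]:
    p,s=pl(u,v,h); print(n,p.round(4),round(s,4))
# selector
g=lambda u,v:(420+u/8,260+v/8)
for n,u,v,z in [('skirt c',440,295,.100),('pillar TL',303,200,.08),('pillar BL',325,415,.08),('pillar BR',540,405,.08),('pillarTR',510,185,.08),('mark1',425,215,.126),('mark2',460,272,.126)]:
    print(n,onz(d,g(u,v),z,T)[0].round(4))
```

```text
farTL [0.6187 0.1949 0.1477] 0.4474
nearTL [0.5642 0.1951 0.1477] 0.4475
far345 [ 0.6328 -0.0313  0.1239] 0.2199
near345 [ 0.5784 -0.0307  0.124 ] 0.2205
barend [ 0.6092 -0.0696  0.1686] 0.1814
bargate [ 0.6226 -0.2808  0.1464] -0.031
archfar [ 0.6563 -0.09    0.1794] 0.1609
archfar2 [ 0.6664 -0.2554  0.162 ] -0.0055
skirt c [ 0.474 -0.311  0.1  ]
pillar TL [ 0.5032 -0.2788  0.08  ]
pillar BL [ 0.4398 -0.282   0.08  ]
pillar BR [ 0.4429 -0.3457  0.08  ]
pillarTR [ 0.5078 -0.3408  0.08  ]
mark1 [ 0.4952 -0.299   0.126 ]
mark2 [ 0.4791 -0.308   0.126 ]
```

```bash
cat >> h.py <<'E'
def target(yaw,tilt=0):
    a=np.radians(yaw); y=np.array([np.cos(a),np.sin(a),0]); z=np.array([0,0,-1.]); x=np.cross(y,z)
    return R.from_matrix(np.stack([x,y,z],1))*R.from_rotvec([0,np.radians(tilt),0])
def go(cur_p,cur_R,pts):
    for n,p,yaw,tilt in pts:
        Rt=target(yaw,tilt)
        print(n,'lin',(cur_R.inv().apply(np.array(p)-cur_p)*1000).round(1),'rot',(cur_R.inv()*Rt).as_rotvec().round(3))
def cur():
    st=arm.state();q=st['ee_rot'];return st['eef_pos'],R.from_quat([q[1],q[2],q[3],q[0]])
E
python3 - <<'E'
from h import *
p,r=cur(); go(p,r,[('via',(.45,.1,.212),0,0),('sel',(.474,-.311,.212),-56.4,0)])
d=viewer.get_image('top');T=d['T']
for c in [(192,316),(245,317),(289,305),(334,315),(377,310)]: print(onz(d,c,.046,T)[0].round(3))
E
```

```text
via lin [-357.5 -308.5   -0.6] rot [-1.000e-03  1.000e-03  1.106e+00]
sel lin [-5.632e+02 -6.651e+02 -3.000e-01] rot [-1.00e-03  1.00e-03  2.09e+00]
[0.429 0.36  0.046]
[0.427 0.231 0.046]
[0.456 0.125 0.046]
[0.432 0.016 0.046]
[ 0.445 -0.089  0.046]
```

apply_moves(linear=[[-45,-39,0],[-90,-77,0],[-134,-116,0],[-179,-154,0],[-223,-193,0],[-268,-231,0],[-313,-270,0],[-358,-309,0],[-385,-357,0],[-412,-405,0]], delta_rot=[[0,0,0.14],[0,0,0.28],[0,0,0.42],[0,0,0.56],[0,0,0.7],[0,0,0.84],[0,0,0.98],[0,0,1.12],[0,0,1.27],[0,0,1.42]], grip=[0.3,0.3,0.3,0.3,0.3,0.3,0.3,0.3,0.3,0.3])

```text
time_s: 1.5
eef_pos: [0.4558, -0.0123, 0.2116]
ee_rot: [0.0, 0.81, 0.586, 0.0]
wrist_force: [0.8, 0.0, -0.1]
opening: 0.699
```

Run:
```python
from h import *
p,r=cur(); print(p,r.as_euler('zyx',degrees=True)); go(p,r,[('sel',(.474,-.311,.212),-56.4,0)])
```

```text
[ 0.45583758 -0.01229313  0.21164927] [-7.17155845e+01  2.34960086e-02  1.79992950e+02]
sel lin [-277.9  111.    -0.3] rot [ 0.    -0.     0.665]
```

apply_moves(linear=[[-50,20,0],[-100,40,0],[-150,60,0],[-200,80,0],[-250,100,0],[-278,111,0],[-278,111,0],[-278,111,0]], delta_rot=[[0,0,0.12],[0,0,0.24],[0,0,0.36],[0,0,0.48],[0,0,0.6],[0,0,0.665],[0,0,0.665],[0,0,0.665]], grip=[0.4,0.4,0.4,0.4,0.4,0.4,0.4,0.4])

```text
time_s: 2.5
eef_pos: [0.475, -0.3081, 0.2113]
ee_rot: [-0.001, 0.956, 0.292, -0.0]
wrist_force: [-0.6, -0.3, -0.9]
opening: 0.601
```

Run:
```python
from h import *
d,T,st=snap('wrist','w1'); print(st['eef_pos'],st['ee_rot'])
print(proj(d,[(.474,-.311,.126)],T))
```

```text
[ 0.47497548 -0.30807899  0.21127752] [-6.56597349e-04  9.56431553e-01  2.91955833e-01 -2.10853980e-04]
[[315.77790453 237.71739681]]
```

View pics/w1.png

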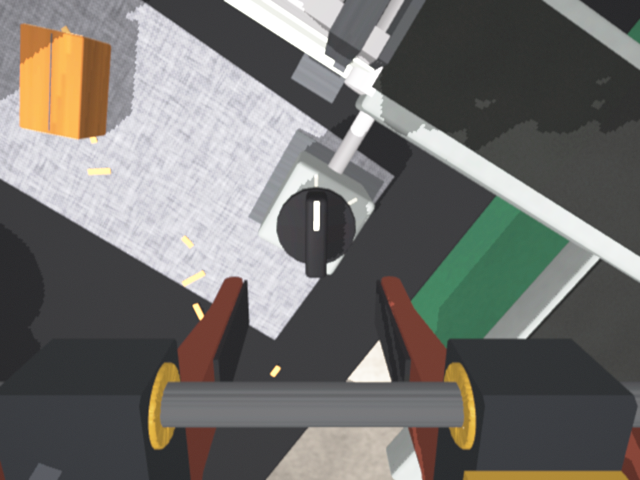

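Run:
```python
from h import *
d=viewer.get_image('wrist');st=arm.state();T=TW(d,st)
cv2.imwrite('pics/w1c.png',cv2.resize(d['img'][170:290,250:390,::-1],None,fx=5,fy=5,interpolation=cv2.INTER_CUBIC))
for n,uv,z in [('skirt',(316,226.5),.1),('skirtL',(276.5,226),.1),('skirtR',(355.5,226),.1),('btop',(317,192),.126),('bbot',(315.5,276),.126)]: print(n,onz(d,uv,z,T)[0].round(4))
```

```text
skirt [ 0.4743 -0.3109  0.1   ]
skirtL [ 0.4594 -0.2881  0.1   ]
skirtR [ 0.4899 -0.3333  0.1   ]
btop [ 0.4988 -0.2947  0.126 ]
bbot [ 0.4525 -0.3251  0.126 ]
```

View pics/w1c.png

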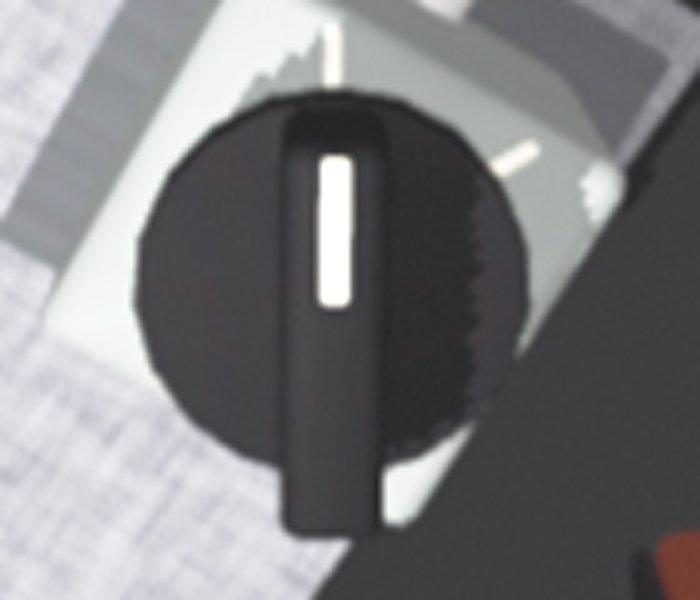

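apply_moves(linear=[[-2,2,40],[-2,2,75],[-2,2,84],[-2,2,84],[-2,2,84],[-2,2,84],[-2,2,84],[-2,2,84]], delta_rot=[[0,0,0],[0,0,0],[0,0,0],[0,0,0],[0,0,0],[0,0,0],[0,0,0],[0,0,0]], grip=[0.4,0.4,0.4,0.5,1,1,1,1], squeeze=35)

```text
time_s: 3.6
eef_pos: [0.475, -0.312, 0.1279]
ee_rot: [0.0, 0.957, 0.292, 0.0]
wrist_force: [0.5, -0.3, -0.6]
opening: 0.084
```

apply_moves(linear=[[0,0,4],[0,0,7],[0,0,9],[0,0,9]], delta_rot=[[0,0,0],[0,0,0],[0,0,0],[0,0,0]], grip=[1,1,1,1])

```text
time_s: 4.1
eef_pos: [0.4747, -0.3117, 0.1183]
ee_rot: [-0.0, 0.957, 0.292, -0.0]
wrist_force: [0.4, -0.9, 0.5]
opening: 0.005
```

Run:
```python
from h import *
d,T,st=snap('wrist','w2'); print(st['eef_pos'],st['opening'],st['wrist_force'])
snap('top','t2',(400,200,560,340),5)
```

```text
[ 0.47466334 -0.31173943  0.11825794] 0.004548458980525953 [ 0.39681369 -0.85002287  0.50598754]
```

View pics/w2.png

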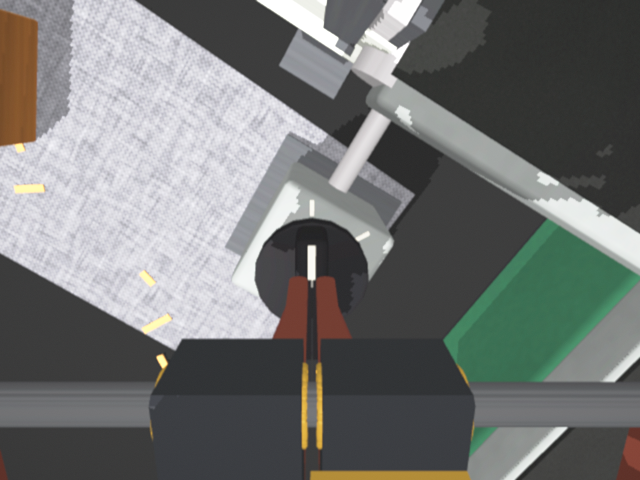

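View pics/t2.png

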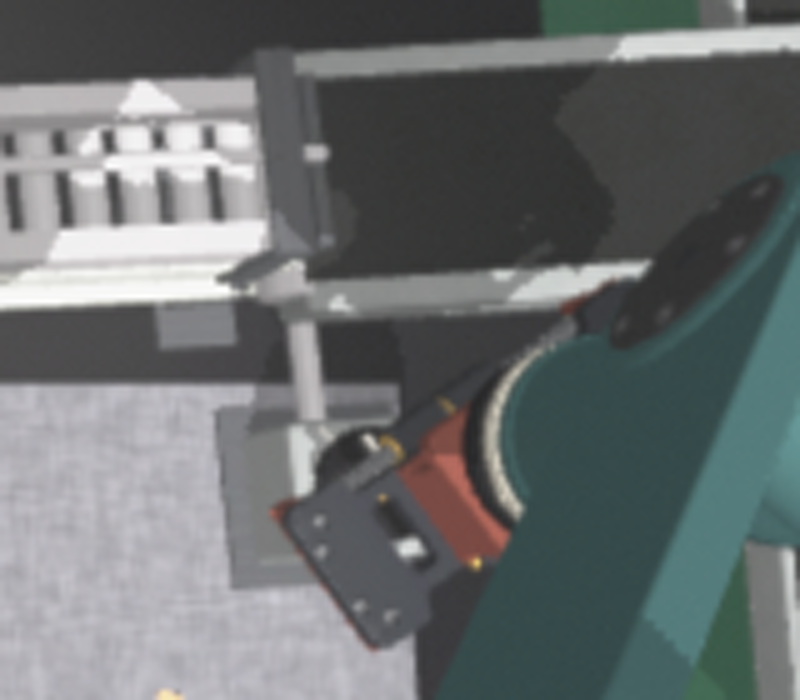

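Run:
```python
from h import *
d=viewer.get_image('wrist');Tc=d['T_tool_cam']
for x in (-10,0,10):
  for z in (-20,0,3,22): print(x,z,proj(d,[(x/1e3,0,z/1e3)],Tc)[0].round(0))
st=arm.state();T=TW(d,st)
print('bar ends',proj(d,[(.4743+.027*.832,-.311+.027*.555,.126),(.4743-.027*.832,-.311-.027*.555,.126),(.4743,-.311,.1)],T))
cv2.imwrite('pics/w2c.png',cv2.resize(d['img'][200:350,240:390,::-1],None,fx=4,fy=4,interpolation=cv2.INTER_CUBIC))
```

```text
-10 -20 [313. 334.]
-10 0 [313. 311.]
-10 3 [313. 308.]
-10 22 [313. 291.]
0 -20 [313. 312.]
0 0 [313. 291.]
0 3 [313. 288.]
0 22 [313. 272.]
10 -20 [313. 288.]
10 0 [313. 269.]
10 3 [313. 267.]
10 22 [313. 252.]
bar ends [[310.49045414 236.63497516]
 [310.16153463 353.81660277]
 [310.51520054 274.27462707]]
```

View pics/w2c.png

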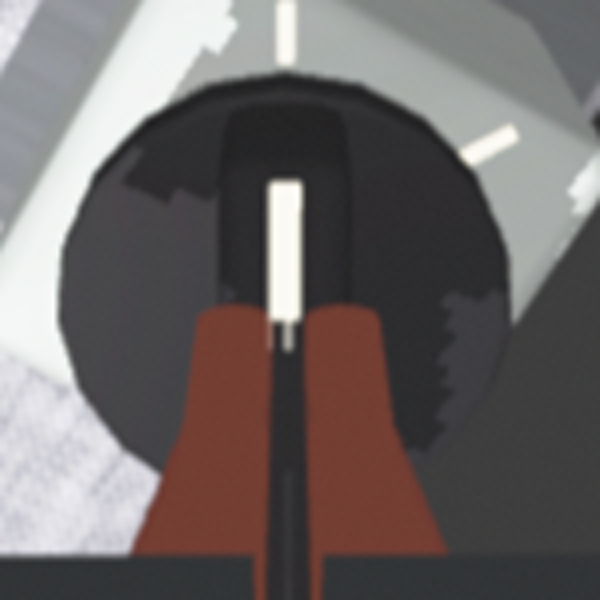

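Run:
```python
from h import *
d=viewer.get_image('side');T=d['T']
q=[-2.86758907e-04,  2.30324532e-01,  9.73113478e-01, -8.28796196e-04]
r=R.from_quat([q[1],q[2],q[3],q[0]]); p=np.array([0.26857935, 0.53576866, 0.21073696])
for y in (-44,44):
  for z in (-40,-10,0,22): print(y,z,proj(d,[p+r.apply([0,y/1e3,z/1e3])],T)[0].round(0), proj(d,[p+r.apply([.01,y/1e3,z/1e3])],T)[0].round(0))
im=cv2.imread('pics/side0.png')
cv2.imwrite('pics/gr.png',cv2.resize(im[40:200,0:180],None,fx=4,fy=4,interpolation=cv2.INTER_CUBIC))
```

```text
-44 -40 [ 49. 150.] [ 44. 151.]
-44 -10 [ 55. 163.] [ 49. 163.]
-44 0 [ 56. 167.] [ 51. 168.]
-44 22 [ 60. 176.] [ 55. 176.]
44 -40 [ 59. 124.] [ 54. 124.]
44 -10 [ 64. 137.] [ 59. 137.]
44 0 [ 66. 141.] [ 61. 141.]
44 22 [ 69. 150.] [ 64. 150.]
```

View pics/gr.png

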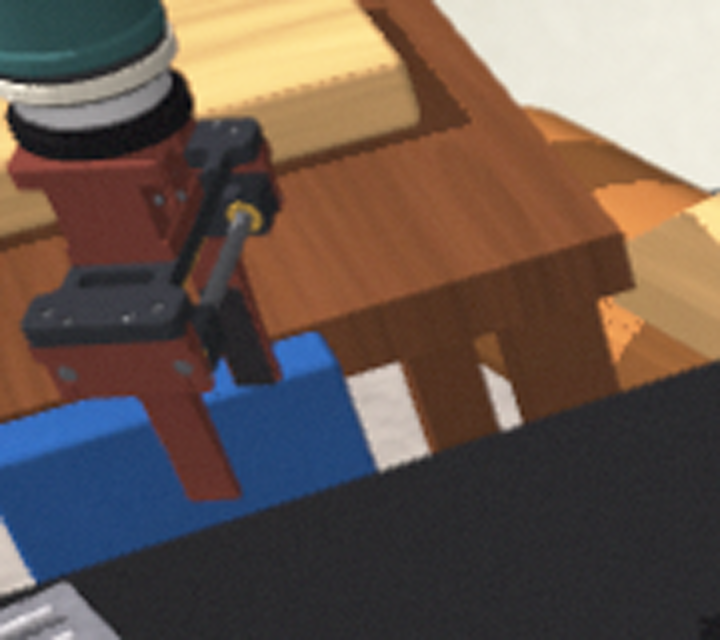

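apply_moves(linear=[[0,0,-8],[0,0,-8],[0,0,-8],[0,0,-8],[0,0,10],[0,0,23],[0,0,23]], delta_rot=[[0,0,0],[0,0,0],[0,0,0],[0,0,0],[0,0,0],[0,0,0],[0,0,0]], grip=[0.6,0.6,0.6,0.6,0.6,0.6,0.6])

```text
time_s: 5.18
eef_pos: [0.474, -0.3112, 0.0944]
ee_rot: [-0.001, 0.957, 0.292, -0.001]
wrist_force: [-0.6, 1.0, -0.0]
opening: 0.398
```

apply_moves(linear=[[0,0,0],[0,0,0],[0,0,0],[0,0,0],[0,0,0]], delta_rot=[[0,0,0],[0,0,0],[0,0,0],[0,0,0],[0,0,0]], grip=[1,1,1,1,1], squeeze=35)

```text
time_s: 5.8
eef_pos: [0.4748, -0.3116, 0.0958]
ee_rot: [-0.0, 0.957, 0.292, 0.0]
wrist_force: [-1.1, 2.6, 3.0]
opening: 0.159
```

The opening is now 14 mm, so the bar is held. This confirms the real fingertips sit about 31 mm further back than the TCP description says. Next I press the selector.

apply_moves(linear=[[0,0,4],[0,0,7],[0,0,10],[0,0,10],[0,0,10]], delta_rot=[[0,0,0],[0,0,0],[0,0,0],[0,0,0],[0,0,0]], grip=[1,1,1,1,1])

```text
time_s: 6.42
eef_pos: [0.4749, -0.3117, 0.0878]
ee_rot: [0.0, 0.957, 0.292, 0.0]
wrist_force: [-5.9, 7.2, 25.3]
opening: 0.156
```

apply_moves(linear=[[0,0,0],[0,0,0],[0,0,0],[0,0,0],[0,0,0],[0,0,0],[0,0,0],[0,0,0],[0,0,0]], delta_rot=[[0,0,0.14],[0,0,0.28],[0,0,0.42],[0,0,0.56],[0,0,0.7],[0,0,0.84],[0,0,0.98],[0,0,1.06],[0,0,1.06]], grip=[1,1,1,1,1,1,1,1,1])

```text
time_s: 7.55
eef_pos: [0.475, -0.3133, 0.0878]
ee_rot: [0.001, 0.973, -0.232, 0.001]
wrist_force: [-6.8, 1.9, 22.9]
opening: 0.157
```

Run:
```python
from h import *
st=arm.state(); print(st['eef_pos'],cur()[1].as_euler('zyx',degrees=True),st['wrist_force'],st['torque'],st['opening'])
```

```text
[ 0.47499205 -0.31329832  0.08784885] [2.68108976e+01 3.60094582e-02 1.79824291e+02] [-6.79746587  1.85169298 22.88117936] [0.41274956 1.43415291 0.0570643 ] 0.15744894655334407
```

apply_moves(linear=[[0,0,0],[0,0,-4],[0,0,-9],[0,0,-9],[0,0,-9],[0,0,-60],[0,0,-100],[0,0,-125],[0,0,-125]], delta_rot=[[0,0,0.02],[0,0,0],[0,0,0],[0,0,0],[0,0,0],[0,0,0],[0,0,0],[0,0,0],[0,0,0]], grip=[1,1,1,0.7,0.6,0.5,0.4,0.3,0.3])

```text
time_s: 8.68
eef_pos: [0.4761, -0.3127, 0.212]
ee_rot: [0.001, 0.973, -0.232, 0.002]
wrist_force: [-1.1, 1.0, -0.7]
opening: 0.702
```

Run:
```python
from h import *
d,T,st=snap('wrist','w3'); print(st['eef_pos'],st['wrist_force'])
```

```text
[ 0.47607929 -0.31268496  0.2120017 ] [-1.06625075  1.03851328 -0.69671204]
```

View pics/w3.png

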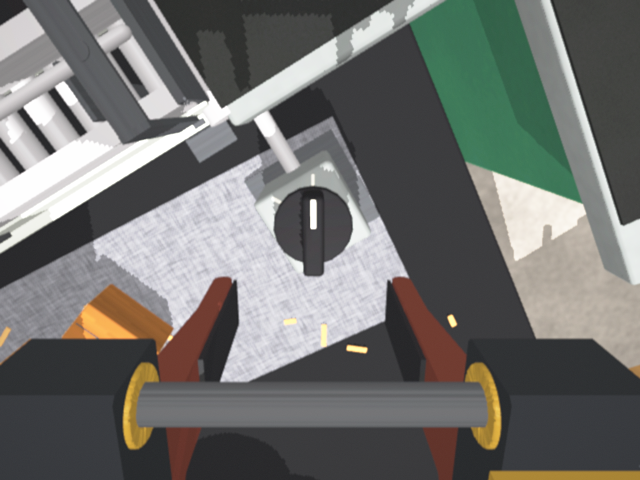

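```bash
cat >> h.py <<'E'
def blanks(d,T,show=None,amin=250,zt=.046):
    im=d['img']; hsv=cv2.cvtColor(im,cv2.COLOR_RGB2HSV)
    m=cv2.inRange(hsv,(6,90,70),(22,255,255)); m=cv2.morphologyEx(m,cv2.MORPH_OPEN,np.ones((5,5)))
    cs,_=cv2.findContours(m,cv2.RETR_EXTERNAL,cv2.CHAIN_APPROX_NONE); out=[]
    for c in cs:
        if cv2.contourArea(c)<amin: continue
        # blob hull on mid-height plane -> coarse box
        P=onz(d,c[:,0,:],zt,T)[:,:2]
        (cx,cy),(w,h),a=cv2.minAreaRect((P*1000).astype(np.float32))
        if w<h: w,h,a=h,w,a+90 
        a=(a+90)%180-90
        out.append((cx/1e3,cy/1e3,w,h,a,c[:,0].mean(0)))
    return out,m
E
python3 - <<'E'
from h import *
d,T,st=snap('top','t3')
o,m=blanks(d,T)
for b in o: print(np.round(b[:5],3),b[5].round(0))
E
```

```text
[ 0.428  0.233 74.142 47.858 11.464] [244. 317.]
[ 0.43   0.36  73.133 53.05   3.11 ] [191. 316.]
[4.3200e-01 1.7000e-02 7.3543e+01 4.5198e+01 1.8269e+01] [333. 314.]
[ 0.445 -0.09  75.553 48.286 22.231] [378. 310.]
[  0.456   0.127  73.304  44.944 -25.977] [288. 305.]
[  0.511   0.805  65.565  58.854 -89.859] [ 12. 282.]
[ 0.71   0.813 94.17  90.839  7.045] [ 17. 203.]
[ 7.88000e-01  1.99000e-01  2.62837e+02  6.25000e+01 -1.62100e+00] [260. 178.]
[ 1.02200e+00 -1.84000e-01  6.14104e+02  2.03521e+02 -7.85360e+01] [406.  86.]
```

View pics/t3.png

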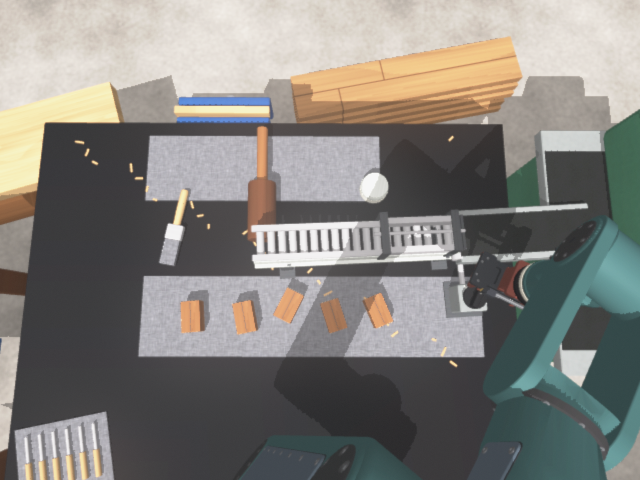

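Run:
```python
from h import *
p,r=cur(); go(p,r,[('a',(.445,-.09,.12),-68,0),('a',(.445,-.09,.006),-68,0)])
```

```text
a lin [-126.1 -184.3   89.6] rot [-0.001  0.001 -0.852]
a lin [-126.  -184.2  203.6] rot [-0.001  0.001 -0.852]
```

apply_moves(linear=[[-25,-37,0],[-50,-74,10],[-76,-111,40],[-101,-147,65],[-126,-184,90],[-126,-184,120],[-126,-184,160],[-126,-184,195],[-126,-184,203],[-126,-184,203]], delta_rot=[[0,0,-0.17],[0,0,-0.34],[0,0,-0.51],[0,0,-0.68],[0,0,-0.852],[0,0,-0.852],[0,0,-0.852],[0,0,-0.852],[0,0,-0.852],[0,0,-0.852]], grip=[0.2,0.2,0.2,0.2,0.2,0.2,0.2,0.2,0.2,0.2])

```text
time_s: 10.02
eef_pos: [0.4444, -0.0905, 0.0069]
ee_rot: [-0.001, 0.982, 0.191, -0.001]
wrist_force: [-0.3, 0.3, 0.5]
opening: 0.799
```

apply_moves(linear=[[0,0,0],[0,0,0],[0,0,0],[0,0,0]], delta_rot=[[0,0,0],[0,0,0],[0,0,0],[0,0,0]], grip=[1,1,1,1], squeeze=30)

```text
time_s: 10.52
eef_pos: [0.4462, -0.0911, 0.0084]
ee_rot: [0.001, 0.982, 0.191, 0.001]
wrist_force: [-0.3, -0.1, 6.7]
opening: 0.527
```

Run:
```python
from h import *
d,T,st=snap('wrist','w4'); print(st['eef_pos'],st['wrist_force'],cur()[1].as_euler('zyx',degrees=True),st['opening'])
```

```text
[ 0.446161   -0.09111865  0.00841586] [-0.2772025  -0.14495199  6.71191007] [-2.19937084e+01  9.25694423e-02  1.79955554e+02] 0.5270133241453647
```

View pics/w4.png

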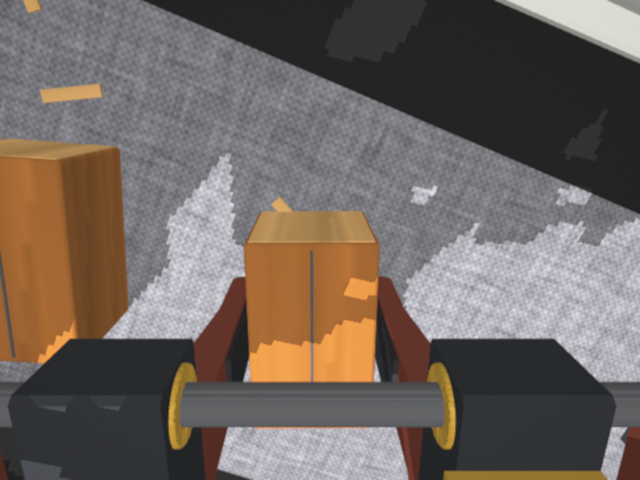

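apply_moves(linear=[[0,0,-40],[0,0,-90],[0,0,-150],[0,0,-185],[0,0,-185]], delta_rot=[[0,0,0],[0,0,0],[0,0,0],[0,0,0],[0,0,0]], grip=[1,1,1,1,1])

```text
time_s: 11.2
eef_pos: [0.4474, -0.0915, 0.1954]
ee_rot: [0.002, 0.982, 0.191, 0.003]
wrist_force: [-0.1, -0.2, -0.7]
opening: 0.523
```

Run:
```python
from h import *
d,T,st=snap('side','s4'); print(st['eef_pos'],st['wrist_force'],cur()[1].as_euler('zyx',degrees=True),st['opening'])
p,r=cur()
for y in (-23,23):
  for z in (-10,0,22): print(y,z,proj(d,[p+r.apply([.01,y/1e3,z/1e3])],d['T'])[0].round(0))
print('blank bottom corners', [proj(d,[p+r.apply([sx*.0375,sy*.023,.008])],d['T'])[0].round(0).tolist() for sx in(-1,1) for sy in (-1,1)])
```

```text
[ 0.44743382 -0.09150171  0.1953651 ] [-0.12326736 -0.16507393 -0.71743927] [-2.19877622e+01  1.45834124e-01  1.79941884e+02] 0.5234426429213902
-23 -10 [293. 325.]
-23 0 [293. 328.]
-23 22 [293. 337.]
23 -10 [318. 339.]
23 0 [318. 343.]
23 22 [318. 351.]
blank bottom corners [[274.0, 353.0], [299.0, 369.0], [304.0, 319.0], [328.0, 334.0]]
```

View pics/s4.png

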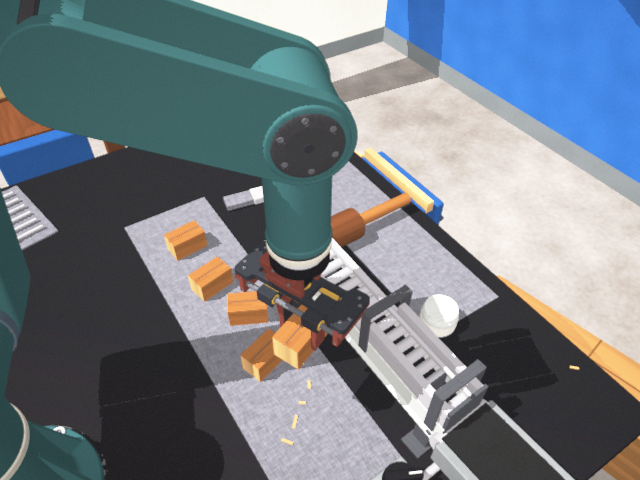

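```bash
cat >> h.py <<'E'
DECK=np.array([.6171,-.219,.09]); LY=3.57
def lane(x,s,h,D=None,yaw=None):
    a=np.radians(LY if yaw is None else yaw);t=np.radians(6); D=DECK if D is None else D
    X=np.array([np.cos(a),np.sin(a),0]);Y=np.array([-np.sin(a)*np.cos(t),np.cos(a)*np.cos(t),np.sin(t)]);Z=np.cross(X,Y)
    return D+x*X+s*Y+h*Z
def pixlane(d,uv,h,T):
    o,r=ray(d,uv,T); 
    z=lane(0,0,1)-lane(0,0,0); X=lane(1,0,0)-DECK; Y=lane(0,1,0)-DECK
    P=o+r*(((lane(0,0,h)-o)@z)/(r@z))[:,None]
    return np.stack([(P-DECK)@X,(P-DECK)@Y],1)
E
python3 - <<'E'
from h import *
d=viewer.get_image('top');T=d['T']
f=lambda u,v:(240+u/3,195+v/3)
for n,u,v,h in [('farTL',50,109,.011),('nearTL',48,180,.011),('far345',345,98,.011),('near345',345,167,.011),('barend',402,117,.062),('bargate',675,106,.062),('guideendfar',35,100,.011),('guideendnear',40,188,.011),('archu',418,60,.073),('archd',443,60,.073)]:
    print(n,pixlane(d,f(u,v),h,T)[0].round(4))
p,r=cur(); go(p,r,[('over',lane(0,.35,.06),3.57,6),('dn',lane(0,.35,.010),3.57,6)])
print(lane(0,.35,.06),lane(0,.35,.01))
E
```

```text
farTL [0.028  0.4168]
nearTL [-0.0265  0.4203]
far345 [0.0281 0.1882]
near345 [-0.0264  0.1923]
barend [0.0015 0.1568]
bargate [ 0.0018 -0.0561]
guideendfar [0.0355 0.4279]
guideendnear [-0.0324  0.4265]
archu [0.042  0.1439]
archd [0.0413 0.1249]
over lin [ 219.6 -140.7    5.8] rot [ 0.065  0.091 -1.248]
dn lin [ 221.3 -145.7   55.5] rot [ 0.065  0.091 -1.248]
[0.59581613 0.12214766 0.18625628] [0.5954907  0.12736394 0.13653018]
```

```bash
sed -i 's/^DECK=.*/DECK=np.array([.6178,-.2145,.09]); LY=3.57/' h.py; sed -i 's/LY=3.57/LY=3.57/' h.py
python3 - <<'E'
from h import *
p,r=cur(); go(p,r,[('over',lane(0,.345,.06),3.57,6),('dn',lane(0,.345,.0105),3.57,6)])
E
```

```text
over lin [ 220.4 -139.9    6.3] rot [ 0.065  0.091 -1.248]
dn lin [ 222.  -144.8   55.5] rot [ 0.065  0.091 -1.248]
```

apply_moves(linear=[[27,-17,0],[55,-35,0],[83,-53,0],[110,-70,0],[138,-88,0],[165,-105,0],[193,-123,0],[220,-140,6],[220,-140,6],[220,-140,6]], delta_rot=[[0.008,0.011,-0.156],[0.016,0.023,-0.312],[0.024,0.034,-0.468],[0.033,0.046,-0.624],[0.041,0.057,-0.78],[0.049,0.068,-0.936],[0.057,0.08,-1.092],[0.065,0.091,-1.248],[0.065,0.091,-1.248],[0.065,0.091,-1.248]], grip=[1,1,1,1,1,1,1,1,1,1])

```text
time_s: 12.55
eef_pos: [0.5953, 0.1209, 0.1846]
ee_rot: [-0.039, 0.685, 0.727, 0.034]
wrist_force: [0.5, -0.3, -1.2]
opening: 0.522
```

Run:
```python
from h import *
d,T,st=snap('wrist','w5'); print(st['eef_pos'],st['opening'])
snap('top','t5',(220,180,500,350),2.8)
p,r=cur(); go(p,r,[('over',lane(0,.345,.06),3.57,6),('dn',lane(0,.345,.0105),3.57,6)])
for u,v in [(402,117)]: pass
```

```text
[0.59532123 0.12087402 0.18464128] 0.521893352978276
over lin [1.  1.1 0.1] rot [-0.002  0.    -0.002]
dn lin [ 1.   1.2 49.6] rot [-0.002  0.    -0.002]
```

View pics/w5.png

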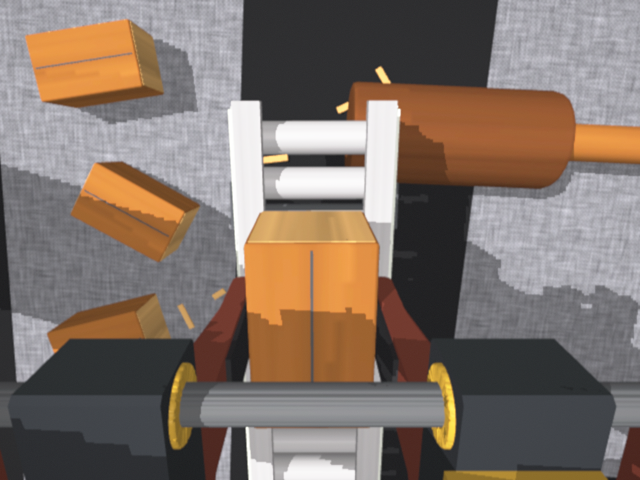

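View pics/t5.png

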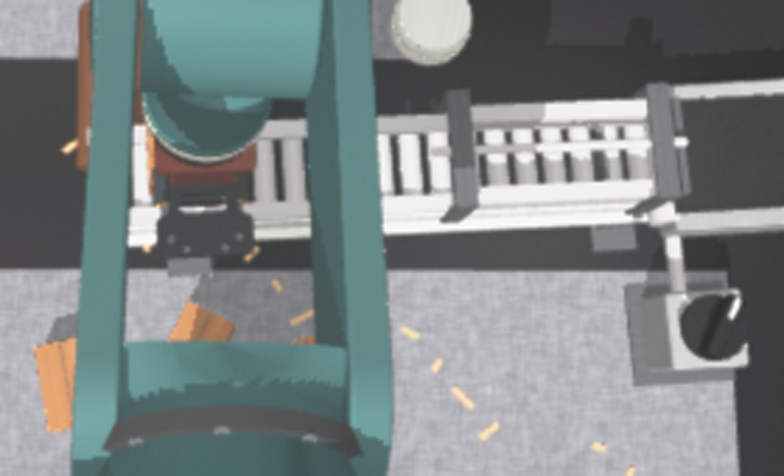

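apply_moves(linear=[[1,1,25],[1,1,43],[1,1,49],[1,1,49],[1,1,49]], delta_rot=[[0,0,0],[0,0,0],[0,0,0],[0,0,0],[0,0,0]], grip=[1,1,1,1,1])

```text
time_s: 13.28
eef_pos: [0.5982, 0.1275, 0.1386]
ee_rot: [-0.038, 0.684, 0.728, 0.036]
wrist_force: [0.6, -0.1, -1.2]
opening: 0.527
```

Run:
```python
from h import *
d,T,st=snap('wrist','w6'); print(st['eef_pos'],st['opening'],st['wrist_force'])
snap('side','s6',(220,180,500,400),2.8)
p,r=cur(); go(p,r,[('dn',lane(0,.345,.0105),3.57,6)])
```

```text
[0.59823503 0.12747359 0.13862042] 0.52664927578931 [ 0.64184327 -0.11961262 -1.2144464 ]
dn lin [-0.8 -1.8  2.1] rot [ 0.002  0.    -0.   ]
```

View pics/w6.png

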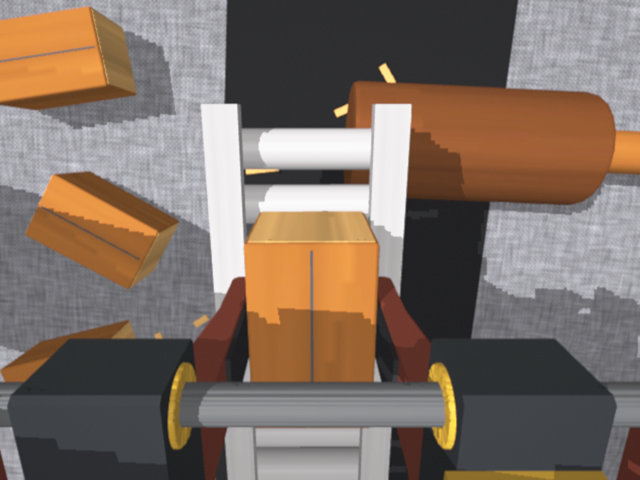

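View pics/s6.png

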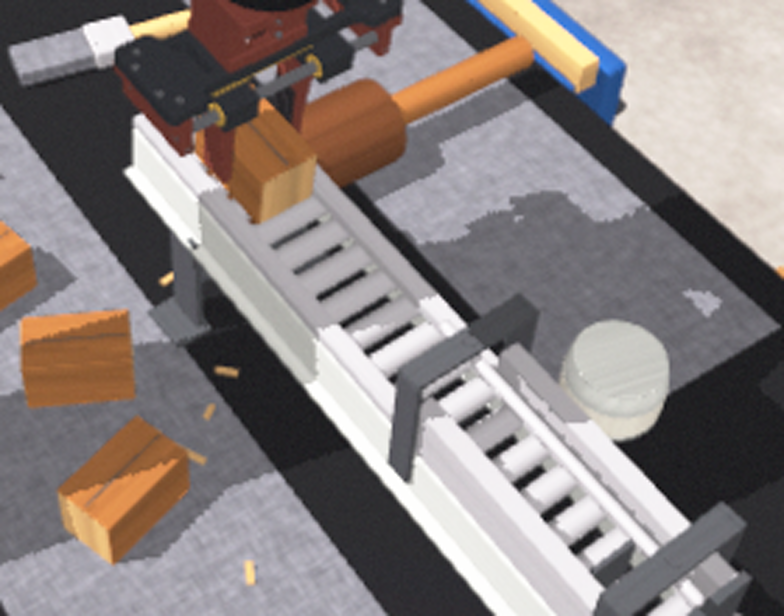

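apply_moves(linear=[[0,-2,1],[0,-2,2],[0,-2,2],[0,-2,2],[0,-2,2],[0,-2,2]], delta_rot=[[0,0,0],[0,0,0],[0,0,0],[0,0,0],[0,0,0],[0,0,0]], grip=[1,1,1,0.4,0.33,0.33])

```text
time_s: 14.12
eef_pos: [0.5958, 0.1277, 0.136]
ee_rot: [-0.038, 0.684, 0.728, 0.036]
wrist_force: [0.5, 0.6, 0.1]
opening: 0.671
```

Run:
```python
from h import *
d,T,st=snap('side','s7',(220,180,500,400),2.8); print(st['eef_pos'],st['opening'],st['wrist_force'])
```

```text
[0.59575872 0.12766693 0.13599626] 0.6711616110460207 [0.54317988 0.64056595 0.14775889]
```

View pics/s7.png

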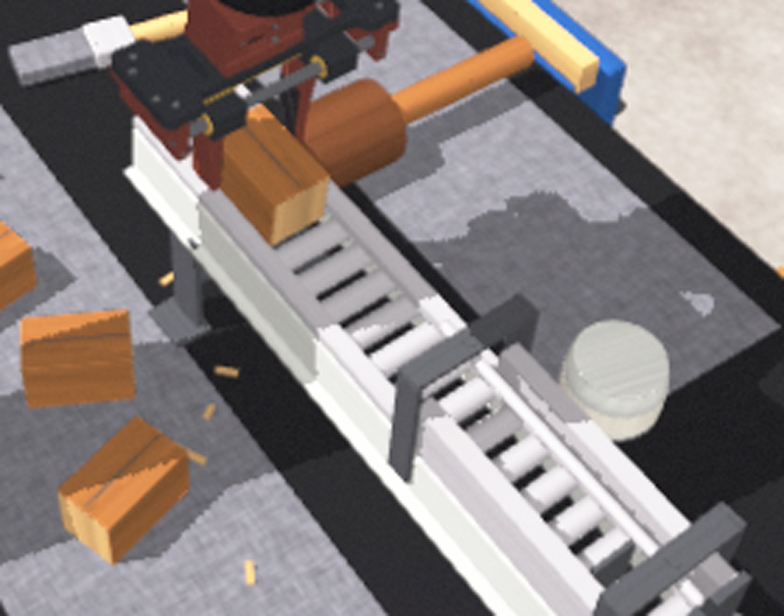

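apply_moves(linear=[[0,0,-30],[0,0,-60],[0,0,-60]], delta_rot=[[0,0,0],[0,0,0],[0,0,0]], grip=[0.25,0.2,0.2])

```text
time_s: 14.55
eef_pos: [0.598, 0.1213, 0.198]
ee_rot: [-0.036, 0.684, 0.728, 0.038]
wrist_force: [-0.5, 0.2, -0.8]
opening: 0.798
```

```bash
cat > plan.py <<'E'
from h import *
import sys
d,T,st=snap('top','tt')
o,m=blanks(d,T)
for b in o:
    if .35<b[0]<.55 and -.2<b[1]<.5: print(np.round(b[:5],3))
x,y,yaw=map(float,sys.argv[1:4])
p,r=cur(); print(p); go(p,r,[('over',(x,y,.13),yaw,0),('dn',(x,y,.006),yaw,0)])
E
python3 plan.py .456 .127 64
```

```text
[ 0.426  0.246 74.292 29.208  1.707]
[ 0.43   0.36  73.133 53.05   3.11 ]
[0.59674136 0.12134616 0.19633826]
over lin [   7.4 -140.3   67.1] rot [ 0.058 -0.093 -1.054]
dn lin [  -5.5 -140.6  190.4] rot [ 0.058 -0.093 -1.054]
```

View pics/tt.png

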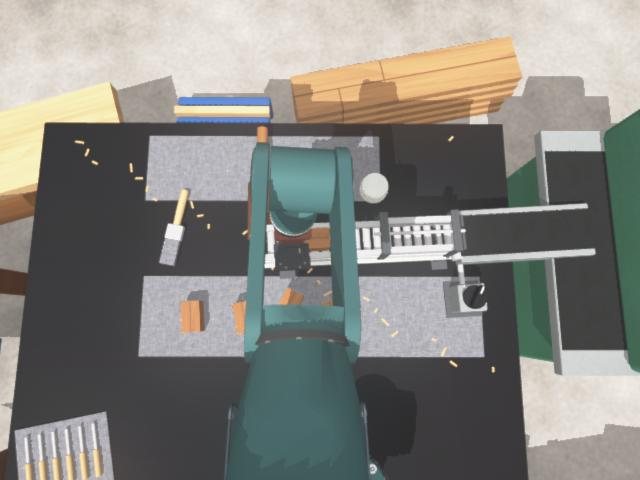

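apply_moves(linear=[[0,-20,0],[0,-40,0],[0,-60,0],[0,-80,10],[0,-100,25],[4,-120,45],[7,-140,67],[7,-140,67]], delta_rot=[[0.008,-0.013,-0.15],[0.017,-0.027,-0.3],[0.025,-0.04,-0.45],[0.033,-0.053,-0.6],[0.041,-0.066,-0.75],[0.05,-0.08,-0.9],[0.058,-0.093,-1.054],[0.058,-0.093,-1.054]], grip=[0.2,0.2,0.2,0.2,0.2,0.2,0.2,0.2])

```text
time_s: 15.6
eef_pos: [0.4512, 0.1267, 0.1273]
ee_rot: [-0.005, 0.225, 0.974, -0.002]
wrist_force: [-0.4, -0.6, 0.5]
opening: 0.797
```

```bash
cat > wl.py <<'E'
from h import *
import sys
# wrist look: blank under tool; print top-face box & move
d,T,st=snap('wrist',sys.argv[1]); p,r=cur()
print(p.round(4),r.as_euler('zyx',degrees=True).round(1),st['opening'])
o,m=blanks(d,T,amin=2500)
for b in o: print(np.round(b[:5],3),b[5].round(0))
E
python3 wl.py w8
```

```text
[0.454  0.1267 0.1286] [-153.9   -0.3  180. ] 0.7966472883679813
[4.2500e-01 2.6000e-02 7.0097e+01 6.4145e+01 1.7898e+01] [152. 268.]
[  0.451   0.129  80.605  45.472 -26.439] [315. 237.]
[ 0.425  0.231 77.912 50.975 11.772] [455. 119.]
[  0.426   0.321  58.779  31.32  -14.045] [617.  43.]
```

View pics/w8.png

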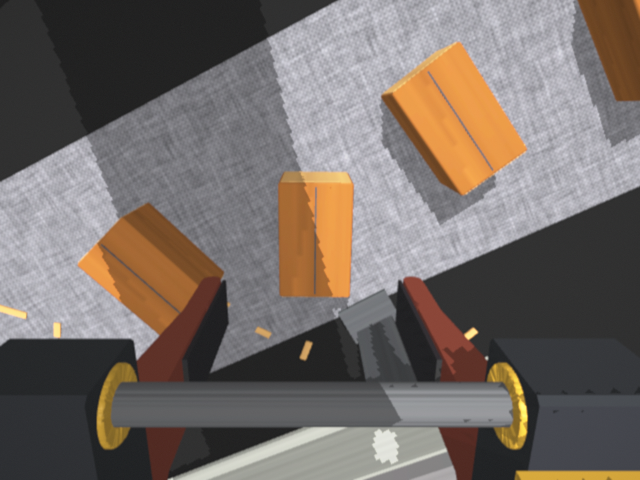

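apply_moves(linear=[[0,0,45],[0,0,90],[0,0,115],[0,0,121],[0,0,121],[0,0,121],[0,0,121],[0,0,121],[0,0,121]], delta_rot=[[0,0,0],[0,0,0],[0,0,0],[0,0,0],[0,0,0],[0,0,0],[0,0,0],[0,0,0],[0,0,0]], grip=[0.2,0.2,0.2,0.2,0.2,1,1,1,1])

```text
time_s: 16.77
eef_pos: [0.4557, 0.1267, 0.0093]
ee_rot: [-0.001, 0.225, 0.974, -0.0]
wrist_force: [-1.6, -0.0, 6.3]
opening: 0.518
```

apply_moves(linear=[[0,0,-40],[0,0,-90],[0,0,-150],[0,0,-185],[0,0,-185]], delta_rot=[[0,0,0],[0,0,0],[0,0,0],[0,0,0],[0,0,0]], grip=[1,1,1,1,1])

```text
time_s: 17.4
eef_pos: [0.4576, 0.127, 0.1964]
ee_rot: [0.002, 0.225, 0.974, 0.001]
wrist_force: [0.1, 0.2, -0.2]
opening: 0.523
```

```bash
cat > pl.py <<'E'
from h import *
import sys
st=arm.state(); p,r=cur(); print(p.round(4),st['opening'],st['wrist_force'].round(1))
h=float(sys.argv[1])
go(p,r,[('over',lane(0,.345,h+.05),3.57,6),('dn',lane(0,.345,h),3.57,6)])
E
python3 pl.py .0105; python3 -c "
from h import *
snap('side','s8')"
```

```text
[0.4576 0.127  0.1964] 0.5233659869867987 [ 0.1  0.2 -0.2]
over lin [-127.4   56.2   10.6] rot [-0.052  0.096  1.054]
dn lin [-124.7   60.6   60.3] rot [-0.052  0.096  1.054]
```

View pics/s8.png

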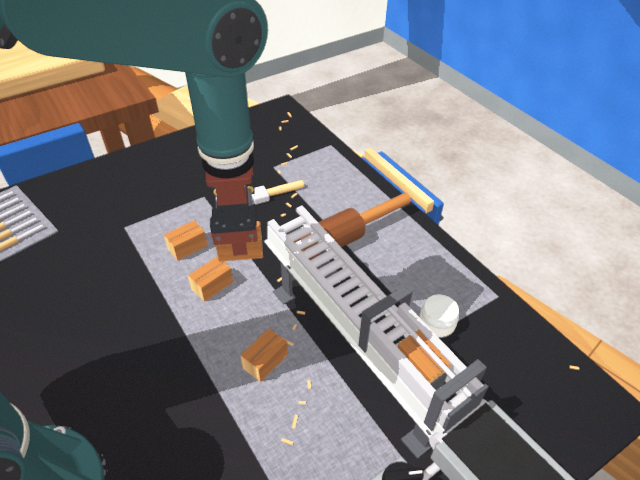

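apply_moves(linear=[[-18,8,0],[-36,16,0],[-55,24,0],[-73,32,0],[-91,40,0],[-109,48,5],[-127,56,10],[-127,56,10],[-127,56,10]], delta_rot=[[-0.007,0.014,0.15],[-0.015,0.027,0.3],[-0.022,0.041,0.45],[-0.03,0.055,0.6],[-0.037,0.069,0.75],[-0.045,0.082,0.9],[-0.052,0.096,1.054],[-0.052,0.096,1.054],[-0.052,0.096,1.054]], grip=[1,1,1,1,1,1,1,1,1])

```text
time_s: 18.58
eef_pos: [0.5925, 0.1213, 0.1817]
ee_rot: [-0.041, 0.683, 0.729, 0.032]
wrist_force: [0.5, -0.6, -1.3]
opening: 0.522
```

```bash
python3 pl.py .0113
```

```text
[0.5925 0.1213 0.1817] 0.521856588789434 [ 0.5 -0.6 -1.3]
over lin [ 0.5  4.3 -5.3] rot [-0.01   0.001  0.002]
dn lin [ 0.5  4.8 44.7] rot [-0.01   0.001  0.002]
```

apply_moves(linear=[[0,3,12],[0,3,25],[0,3,35],[0,3,35],[0,3,35]], delta_rot=[[-0.005,0,0],[-0.01,0,0],[-0.01,0,0],[-0.01,0,0],[-0.01,0,0]], grip=[1,1,1,1,1])

```text
time_s: 19.2
eef_pos: [0.597, 0.1252, 0.1485]
ee_rot: [-0.037, 0.684, 0.728, 0.037]
wrist_force: [1.0, -0.5, -0.6]
opening: 0.519
```

```bash
python3 pl.py .0113; python3 -c "
from h import *
snap('wrist','w9')"
```

```text
[0.597  0.1252 0.1485] 0.5193965853240393 [ 1.  -0.5 -0.6]
over lin [  0.4  -0.2 -38.6] rot [ 0.004  0.001 -0.   ]
dn lin [ 0.4 -0.4 11.4] rot [ 0.004  0.001 -0.   ]
```

View pics/w9.png

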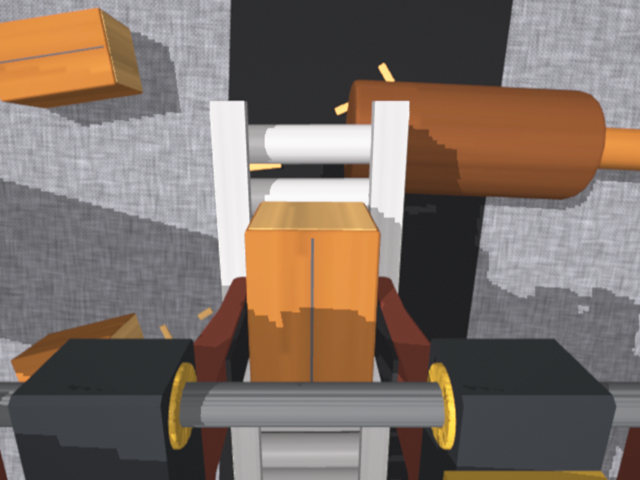

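apply_moves(linear=[[0,-1,6],[0,-1,11],[0,-1,11],[0,-1,11],[0,-1,11],[0,-1,11],[0,-1,11]], delta_rot=[[0,0,0],[0,0,0],[0,0,0],[0,0,0],[0,0,0],[0,0,0],[0,0,0]], grip=[1,1,1,1,0.4,0.33,0.33])

```text
time_s: 20.12
eef_pos: [0.596, 0.1262, 0.1377]
ee_rot: [-0.036, 0.684, 0.728, 0.037]
wrist_force: [-0.7, 1.2, -0.1]
opening: 0.67
```

apply_moves(linear=[[0,0,0],[0,0,-30],[0,0,-60],[0,0,-60]], delta_rot=[[0,0,0],[0,0,0],[0,0,0],[0,0,0]], grip=[0.3,0.25,0.2,0.2])

```text
time_s: 20.62
eef_pos: [0.5979, 0.1199, 0.1995]
ee_rot: [-0.035, 0.684, 0.728, 0.039]
wrist_force: [0.1, -0.5, 0.6]
opening: 0.802
```

```bash
python3 plan.py .432 .017 108; python3 plan.py .428 .233 101; python3 -c "
from h import *
snap('side','s10')"
```

```text
[ 0.426  0.246 74.292 29.208  1.707]
[ 0.43   0.36  73.133 53.05   3.11 ]
[0.59669345 0.11994514 0.19789725]
over lin [ -99.1 -171.1   56.8] rot [ 0.099 -0.068 -1.821]
dn lin [-112.  -171.9  180.2] rot [ 0.099 -0.068 -1.821]
[ 0.426  0.245 74.29  31.642  1.685]
[ 0.43   0.36  73.133 53.05   3.11 ]
[0.59574165 0.11996501 0.19676585]
over lin [ 115.6 -160.7   78.6] rot [ 0.092 -0.074 -1.699]
dn lin [ 102.7 -161.2  201.9] rot [ 0.092 -0.074 -1.699]
```

View pics/s10.png

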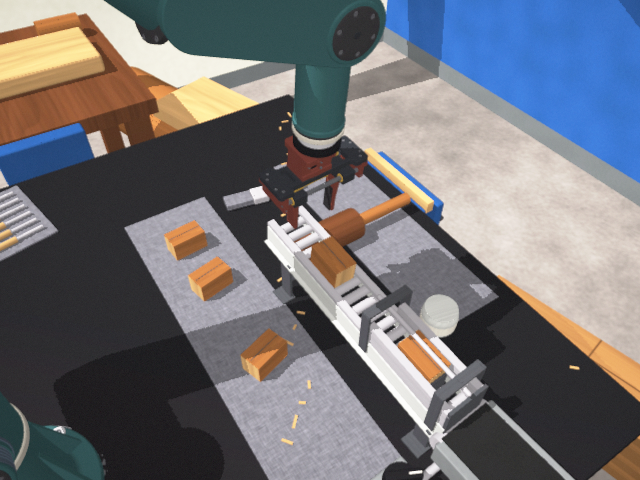

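```bash
python3 plan.py .432 .017 -72
```

```text
[ 0.426  0.245 74.29  31.642  1.685]
[ 0.43   0.36  73.133 53.05   3.11 ]
[0.59498202 0.11999881 0.19580338]
over lin [ -99.1 -169.1   55.5] rot [-0.067 -0.09   1.317]
dn lin [-112.  -169.3  178.8] rot [-0.067 -0.09   1.317]
```

apply_moves(linear=[[-11,-19,0],[-22,-38,0],[-33,-57,0],[-44,-76,0],[-55,-95,5],[-66,-113,20],[-77,-132,35],[-88,-150,50],[-99,-169,56],[-99,-169,56]], delta_rot=[[-0.007,-0.01,0.147],[-0.015,-0.02,0.293],[-0.022,-0.03,0.44],[-0.03,-0.04,0.586],[-0.037,-0.05,0.732],[-0.045,-0.06,0.878],[-0.052,-0.07,1.025],[-0.06,-0.08,1.171],[-0.067,-0.09,1.317],[-0.067,-0.09,1.317]], grip=[0.2,0.2,0.2,0.2,0.2,0.2,0.2,0.2,0.2,0.2])

```text
time_s: 22.08
eef_pos: [0.4307, 0.0172, 0.1291]
ee_rot: [-0.001, 0.988, 0.157, -0.001]
wrist_force: [-0.5, -0.3, 0.7]
opening: 0.802
```

```bash
python3 wl.py w11
```

```text
[0.4326 0.0173 0.1299] [ -18.1    0.  -180. ] 0.8024012454534518
[4.3400e-01 1.8000e-02 8.0361e+01 4.5469e+01 1.7884e+01] [313. 231.]
[ 0.434  0.197 76.48  26.629  6.176] [ 20. 133.]
```

View pics/w11.png

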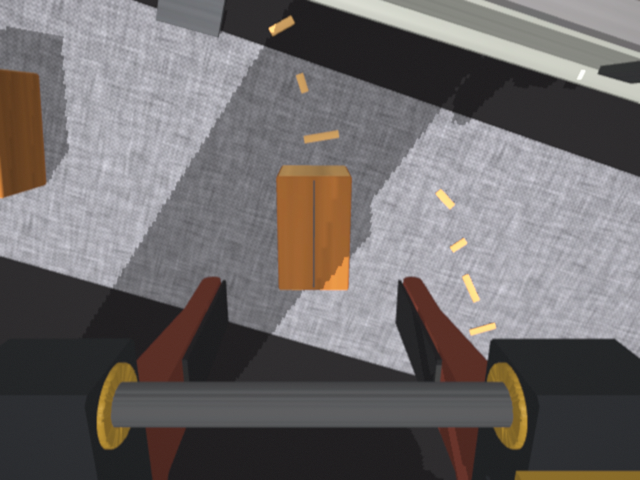

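The wrist view shows the blank centred at (313,231) and square to the jaws. I'll go down and grip it.

apply_moves(linear=[[0,0,45],[0,0,90],[0,0,115],[0,0,122],[0,0,122],[0,0,122],[0,0,122],[0,0,122],[0,0,122]], delta_rot=[[0,0,0],[0,0,0],[0,0,0],[0,0,0],[0,0,0],[0,0,0],[0,0,0],[0,0,0],[0,0,0]], grip=[0.2,0.2,0.2,0.2,0.2,1,1,1,1])

```text
time_s: 23.25
eef_pos: [0.4341, 0.0171, 0.0092]
ee_rot: [0.0, 0.988, 0.156, 0.002]
wrist_force: [-0.7, 0.1, 6.2]
opening: 0.517
```

apply_moves(linear=[[0,0,-40],[0,0,-90],[0,0,-150],[0,0,-185],[0,0,-185]], delta_rot=[[0,0,0],[0,0,0],[0,0,0],[0,0,0],[0,0,0]], grip=[1,1,1,1,1])

```text
time_s: 23.88
eef_pos: [0.4351, 0.0169, 0.1961]
ee_rot: [0.001, 0.988, 0.156, 0.004]
wrist_force: [0.4, -0.1, -1.9]
opening: 0.52
```

```bash
python3 pl.py .0105
```

```text
[0.4351 0.0169 0.1961] 0.5203892815191034 [ 0.4 -0.1 -1.9]
over lin [186.1 -49.6  11.2] rot [ 0.077  0.085 -1.317]
dn lin [187.  -54.8  60.9] rot [ 0.077  0.085 -1.317]
```

apply_moves(linear=[[21,-6,0],[41,-11,0],[62,-17,0],[83,-22,0],[104,-28,0],[124,-33,0],[145,-39,0],[166,-44,3],[186,-50,5],[186,-50,5]], delta_rot=[[0.008,0.009,-0.146],[0.017,0.019,-0.293],[0.026,0.028,-0.439],[0.034,0.038,-0.585],[0.043,0.047,-0.732],[0.051,0.057,-0.878],[0.06,0.066,-1.024],[0.068,0.076,-1.171],[0.077,0.085,-1.317],[0.077,0.085,-1.317]], grip=[1,1,1,1,1,1,1,1,1,1])

```text
time_s: 25.12
eef_pos: [0.5942, 0.1224, 0.1863]
ee_rot: [-0.042, 0.684, 0.727, 0.033]
wrist_force: [0.4, -0.7, -1.1]
opening: 0.523
```

apply_moves(linear=[[0,0,10],[0,0,20],[0,0,30],[0,0,30],[0,0,30]], delta_rot=[[0,0,0],[0,0,0],[0,0,0],[0,0,0],[0,0,0]], grip=[1,1,1,1,1])

```text
time_s: 25.75
eef_pos: [0.5943, 0.1253, 0.1591]
ee_rot: [-0.041, 0.684, 0.727, 0.034]
wrist_force: [0.4, -0.6, -1.4]
opening: 0.525
```

```bash
python3 pl.py .0113; python3 -c "
from h import *
snap('wrist','w12')"
```

```text
[0.5943 0.1253 0.1591] 0.5247005759240321 [ 0.4 -0.6 -1.4]
over lin [ -0.9   2.1 -28.2] rot [-0.006 -0.002 -0.001]
dn lin [-1.   2.4 21.8] rot [-0.006 -0.002 -0.001]
```

View pics/w12.png

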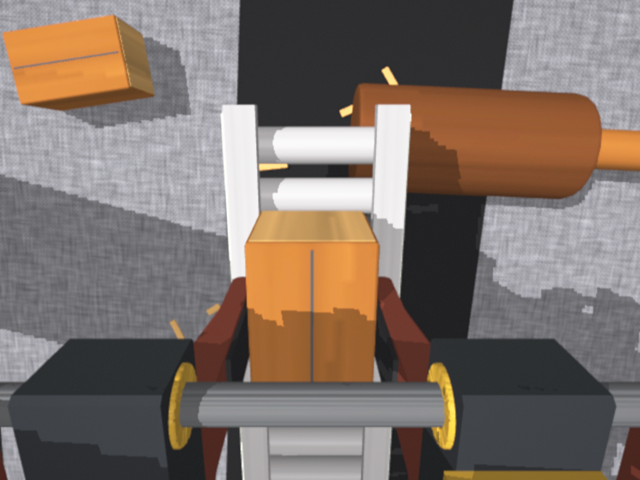

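apply_moves(linear=[[0,2,8],[0,2,16],[0,2,21],[0,2,21],[0,2,21],[0,2,21],[0,2,21],[0,2,21]], delta_rot=[[-0.006,0,0],[-0.006,0,0],[-0.006,0,0],[-0.006,0,0],[-0.006,0,0],[-0.006,0,0],[-0.006,0,0],[-0.006,0,0]], grip=[1,1,1,1,1,0.4,0.33,0.33])

```text
time_s: 26.8
eef_pos: [0.5961, 0.1277, 0.1383]
ee_rot: [-0.039, 0.684, 0.727, 0.036]
wrist_force: [-0.6, 0.2, 0.5]
opening: 0.67
```

apply_moves(linear=[[0,0,0],[0,0,-30],[0,0,-60],[0,0,-60]], delta_rot=[[0,0,0],[0,0,0],[0,0,0],[0,0,0]], grip=[0.3,0.25,0.2,0.2])

```text
time_s: 27.3
eef_pos: [0.5983, 0.1212, 0.2002]
ee_rot: [-0.037, 0.684, 0.727, 0.038]
wrist_force: [0.5, 0.3, -1.3]
opening: 0.799
```

```bash
python3 plan.py .428 .233 101;  python3 -c "
from h import *
snap('side','s13')"
```

```text
[ 0.426  0.246 74.292 29.208  1.707]
[ 0.43   0.36  73.133 53.05   3.11 ]
[0.59704816 0.12127009 0.19848889]
over lin [ 114.  -162.    80.7] rot [ 0.092 -0.077 -1.7  ]
dn lin [ 100.8 -162.3  204. ] rot [ 0.092 -0.077 -1.7  ]
```

View pics/s13.png

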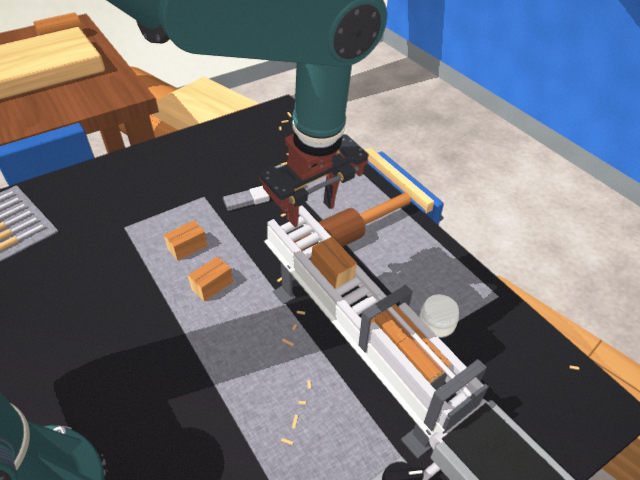

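```bash
python3 plan.py .428 .233 -79
```

```text
[ 0.426  0.246 74.292 29.208  1.707]
[ 0.43   0.36  73.133 53.03   3.11 ]
[0.59554078 0.12134029 0.19672307]
over lin [ 113.9 -160.2   79.5] rot [-0.078 -0.086  1.439]
dn lin [ 100.8 -160.   202.8] rot [-0.078 -0.086  1.439]
```

apply_moves(linear=[[11,-16,0],[23,-32,0],[34,-48,0],[46,-64,0],[57,-80,0],[68,-96,15],[80,-112,30],[91,-128,45],[103,-144,65],[114,-160,80]], delta_rot=[[-0.008,-0.009,0.144],[-0.016,-0.017,0.288],[-0.023,-0.026,0.432],[-0.031,-0.034,0.576],[-0.039,-0.043,0.72],[-0.047,-0.052,0.863],[-0.055,-0.06,1.007],[-0.062,-0.069,1.151],[-0.07,-0.077,1.295],[-0.078,-0.086,1.439]], grip=[0.2,0.2,0.2,0.2,0.2,0.2,0.2,0.2,0.2,0.2])

```text
time_s: 28.7
eef_pos: [0.4271, 0.2331, 0.1284]
ee_rot: [0.001, 0.996, 0.093, -0.001]
wrist_force: [0.8, 0.3, 0.0]
opening: 0.798
```

```bash
python3 wl.py w14
```

```text
[0.4239 0.2335 0.1269] [-10.4  -0.4 179.9] 0.7982910408177117
[ 0.429  0.235 80.621 45.492 11.759] [310. 229.]
[ 0.431  0.357 78.948 59.886  4.835] [106. 189.]
```

View pics/w14.png

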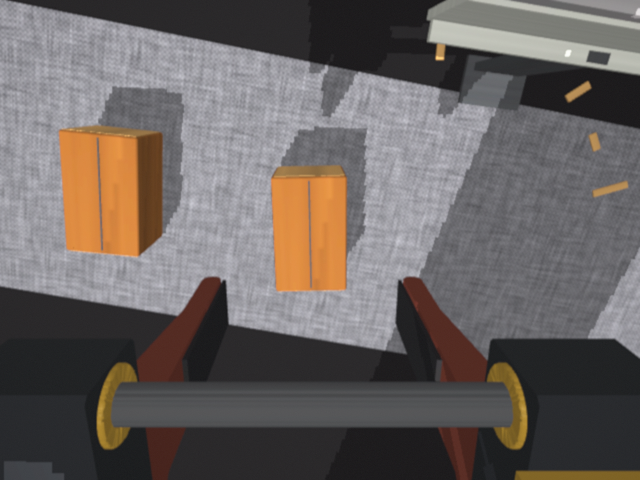

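The blank shows at (310,229), about 1 mm to one side of the jaw centre. That's close enough to descend.

apply_moves(linear=[[2,-1,45],[2,-1,90],[2,-1,115],[2,-1,121],[2,-1,121],[2,-1,121],[2,-1,121],[2,-1,121],[2,-1,121]], delta_rot=[[0,0,0],[0,0,0],[0,0,0],[0,0,0],[0,0,0],[0,0,0],[0,0,0],[0,0,0],[0,0,0]], grip=[0.2,0.2,0.2,0.2,0.2,1,1,1,1])

```text
time_s: 29.88
eef_pos: [0.4317, 0.2347, 0.0101]
ee_rot: [-0.0, 0.995, 0.096, 0.001]
wrist_force: [-0.5, 0.4, 6.4]
opening: 0.52
```

apply_moves(linear=[[0,0,-40],[0,0,-90],[0,0,-150],[0,0,-185],[0,0,-185]], delta_rot=[[0,0,0],[0,0,0],[0,0,0],[0,0,0],[0,0,0]], grip=[1,1,1,1,1])

```text
time_s: 30.5
eef_pos: [0.4327, 0.2352, 0.1971]
ee_rot: [-0.001, 0.995, 0.096, 0.004]
wrist_force: [0.1, 0.3, -1.9]
opening: 0.525
```

```bash
python3 pl.py .0113
```

```text
[0.4327 0.2352 0.1971] 0.5246611365037781 [ 0.1  0.3 -1.9]
over lin [139.4 142.9  11. ] rot [ 0.08   0.079 -1.439]
dn lin [139.7 137.8  60.8] rot [ 0.08   0.079 -1.439]
```

apply_moves(linear=[[14,14,0],[28,29,0],[42,43,0],[56,57,0],[70,71,0],[84,86,0],[98,100,0],[112,114,2],[126,129,5],[139,143,7]], delta_rot=[[0.008,0.008,-0.144],[0.016,0.016,-0.288],[0.024,0.024,-0.432],[0.032,0.032,-0.576],[0.04,0.04,-0.72],[0.048,0.047,-0.863],[0.056,0.055,-1.007],[0.064,0.063,-1.151],[0.072,0.071,-1.295],[0.08,0.079,-1.439]], grip=[1,1,1,1,1,1,1,1,1,1])

```text
time_s: 31.75
eef_pos: [0.5934, 0.12, 0.1849]
ee_rot: [-0.041, 0.683, 0.729, 0.032]
wrist_force: [-0.6, 0.5, -1.6]
opening: 0.521
```

apply_moves(linear=[[0,0,0],[0,0,8],[0,0,18],[0,0,25],[0,0,25],[0,0,25]], delta_rot=[[0,0,0],[0,0,0],[0,0,0],[0,0,0],[0,0,0],[0,0,0]], grip=[1,1,1,1,1,1])

```text
time_s: 32.5
eef_pos: [0.5943, 0.1233, 0.1629]
ee_rot: [-0.039, 0.684, 0.728, 0.033]
wrist_force: [0.7, 0.9, -0.8]
opening: 0.52
```

```bash
python3 pl.py .012; python3 -c "
from h import *
snap('wrist','w15')"
```

```text
[0.5943 0.1233 0.1629] 0.5195281649719714 [ 0.7  0.9 -0.8]
over lin [  0.6   2.3 -24.9] rot [-0.005  0.002 -0.001]
dn lin [ 0.7  2.5 25.1] rot [-0.005  0.002 -0.001]
```

View pics/w15.png

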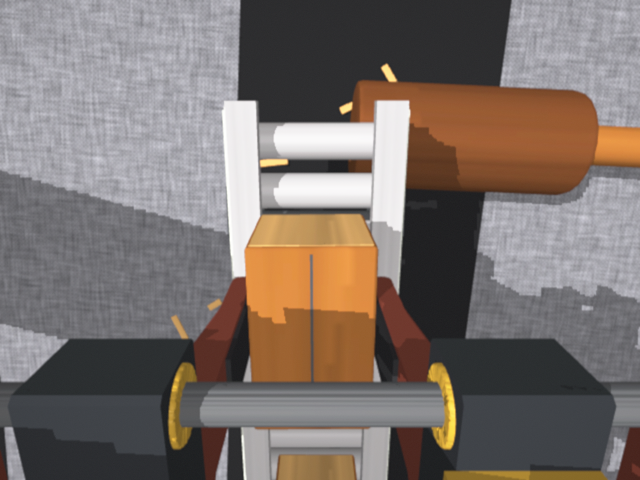

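apply_moves(linear=[[0,2,10],[0,2,18],[0,2,24],[0,2,24],[0,2,24],[0,2,24],[0,2,24],[0,2,24]], delta_rot=[[-0.005,0,0],[-0.005,0,0],[-0.005,0,0],[-0.005,0,0],[-0.005,0,0],[-0.005,0,0],[-0.005,0,0],[-0.005,0,0]], grip=[1,1,1,1,1,0.4,0.33,0.33])

```text
time_s: 33.55
eef_pos: [0.5962, 0.1257, 0.1392]
ee_rot: [-0.037, 0.684, 0.727, 0.035]
wrist_force: [-0.1, -0.6, -0.1]
opening: 0.664
```

apply_moves(linear=[[0,0,0],[0,0,-30],[0,0,-60],[0,0,-60]], delta_rot=[[0,0,0],[0,0,0],[0,0,0],[0,0,0]], grip=[0.3,0.25,0.2,0.2])

```text
time_s: 34.05
eef_pos: [0.5983, 0.1195, 0.2009]
ee_rot: [-0.036, 0.684, 0.727, 0.037]
wrist_force: [0.4, 0.5, -0.5]
opening: 0.802
```

```bash
python3 plan.py .430 .359 -86;  python3 -c "
from h import *
snap('side','s16')"
```

```text
[ 0.43   0.36  73.133 53.03   3.11 ]
[0.59706997 0.11951957 0.19925391]
over lin [ 240.9 -152.2   94.2] rot [-0.079 -0.082  1.561]
dn lin [ 228.2 -152.4  217.5] rot [-0.079 -0.082  1.561]
```

View pics/s16.png

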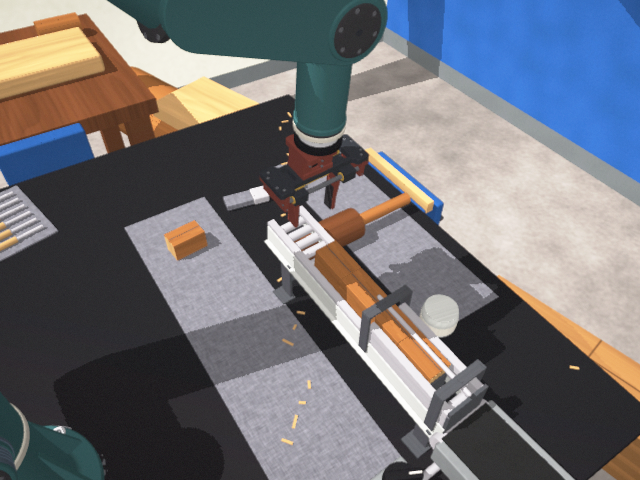

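apply_moves(linear=[[24,-15,0],[48,-30,0],[72,-46,0],[96,-61,0],[120,-76,0],[145,-91,15],[169,-107,30],[193,-122,50],[217,-137,70],[241,-152,90]], delta_rot=[[-0.008,-0.008,0.156],[-0.016,-0.016,0.312],[-0.024,-0.025,0.468],[-0.032,-0.033,0.624],[-0.04,-0.041,0.78],[-0.047,-0.049,0.937],[-0.055,-0.057,1.093],[-0.063,-0.066,1.249],[-0.071,-0.074,1.405],[-0.079,-0.082,1.561]], grip=[0.2,0.2,0.2,0.2,0.2,0.2,0.2,0.2,0.2,0.2])

```text
time_s: 35.4
eef_pos: [0.4276, 0.359, 0.1317]
ee_rot: [0.001, 0.999, 0.032, -0.002]
wrist_force: [0.1, 0.8, 0.1]
opening: 0.8
```

```bash
python3 wl.py w17
```

```text
[0.4246 0.3608 0.1296] [ -3.3  -0.5 179.9] 0.800319133430535
[ 0.431  0.365 80.434 45.31   4.763] [303. 226.]
```

View pics/w17.png

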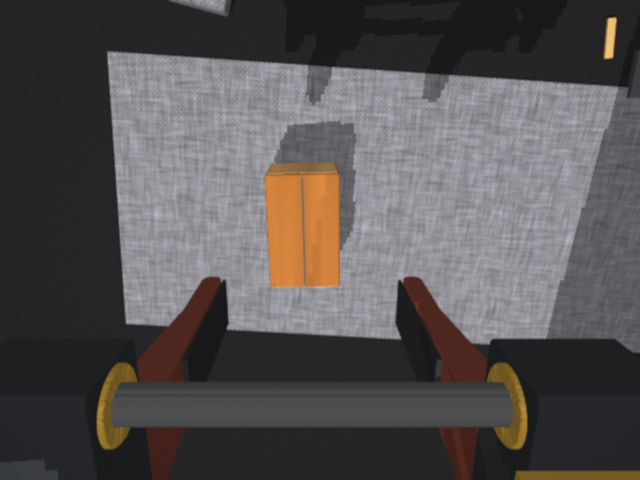

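apply_moves(linear=[[3,-4,45],[3,-4,90],[3,-4,117],[3,-4,123],[3,-4,123],[3,-4,123],[3,-4,123],[3,-4,123],[3,-4,123]], delta_rot=[[0,0,0],[0,0,-0.02],[0,0,-0.02],[0,0,-0.02],[0,0,-0.02],[0,0,-0.02],[0,0,-0.02],[0,0,-0.02],[0,0,-0.02]], grip=[0.2,0.2,0.2,0.2,0.2,1,1,1,1])

```text
time_s: 36.58
eef_pos: [0.4324, 0.3634, 0.0117]
ee_rot: [-0.0, 0.999, 0.045, -0.0]
wrist_force: [-0.7, 0.1, 7.1]
opening: 0.519
```

apply_moves(linear=[[0,0,-40],[0,0,-90],[0,0,-150],[0,0,-185],[0,0,-185]], delta_rot=[[0,0,0],[0,0,0],[0,0,0],[0,0,0],[0,0,0]], grip=[1,1,1,1,1])

```text
time_s: 37.2
eef_pos: [0.434, 0.3641, 0.1989]
ee_rot: [-0.002, 0.999, 0.045, 0.002]
wrist_force: [0.4, -0.6, -0.5]
opening: 0.518
```

```bash
sed -i 's/\.345/.352/g' pl.py; python3 pl.py .0113
```

```text
[0.434  0.3641 0.1989] 0.5179847115475666 [ 0.4 -0.6 -0.5]
over lin [140.6 249.3  10.8] rot [ 0.081  0.078 -1.542]
dn lin [140.6 244.2  60.6] rot [ 0.081  0.078 -1.542]
```

apply_moves(linear=[[14,25,0],[28,50,0],[42,75,0],[56,100,0],[70,125,0],[84,149,0],[98,174,0],[112,199,0],[126,224,3],[141,249,5]], delta_rot=[[0.008,0.008,-0.154],[0.016,0.016,-0.308],[0.024,0.023,-0.463],[0.032,0.031,-0.617],[0.04,0.039,-0.771],[0.049,0.047,-0.925],[0.057,0.055,-1.079],[0.065,0.062,-1.234],[0.073,0.07,-1.388],[0.081,0.078,-1.542]], grip=[1,1,1,1,1,1,1,1,1,1])

```text
time_s: 38.45
eef_pos: [0.5937, 0.1266, 0.1879]
ee_rot: [-0.04, 0.682, 0.729, 0.031]
wrist_force: [0.1, 0.7, -1.6]
opening: 0.52
```

apply_moves(linear=[[0,0,0],[0,0,8],[0,0,18],[0,0,25],[0,0,25],[0,0,25]], delta_rot=[[0,0,0],[0,0,0],[0,0,0],[0,0,0],[0,0,0],[0,0,0]], grip=[1,1,1,1,1,1])

```text
time_s: 39.2
eef_pos: [0.5947, 0.1303, 0.1658]
ee_rot: [-0.039, 0.684, 0.728, 0.033]
wrist_force: [-0.0, -0.5, -0.3]
opening: 0.522
```

```bash
python3 pl.py .0137; python3 -c "
from h import *
snap('wrist','w18')"
```

```text
[0.5947 0.1303 0.1658] 0.521638851144424 [-0.  -0.5 -0.3]
over lin [  0.3   1.5 -24.5] rot [-0.005  0.003 -0.   ]
dn lin [ 0.4  1.7 25.5] rot [-0.005  0.003 -0.   ]
```

View pics/w18.png

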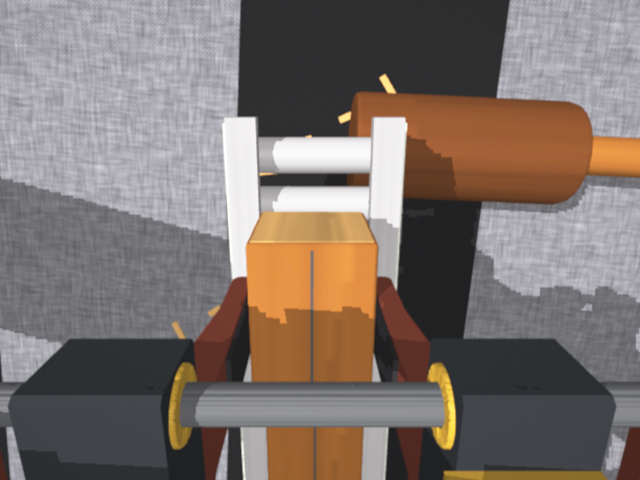

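```bash
python3 -c "
from h import *
snap('side','s18',(240,180,480,360),3.2)"
```

```text
(no output)
```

View pics/s18.png

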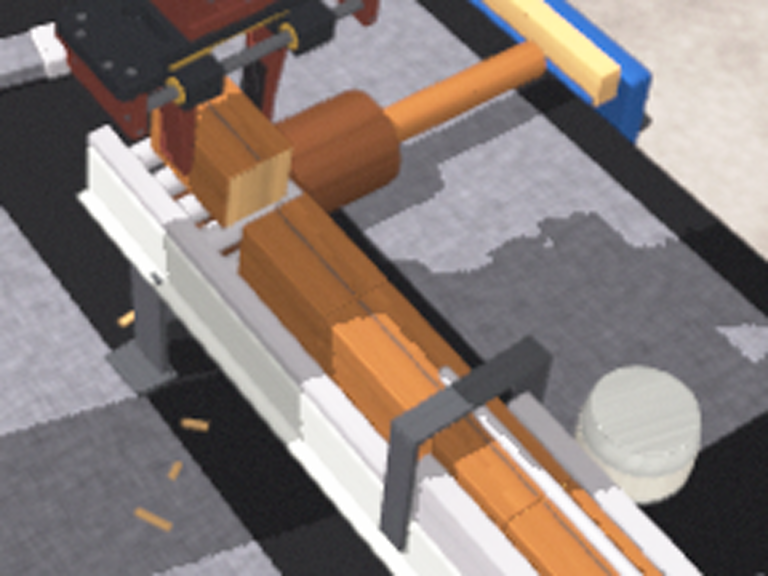

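```bash
python3 -c "
from h import *
d=viewer.get_image('side')
for u,v in [(240,235),(288,196),(240+93,322),(350,285)]: print(pixlane(d,(240+u/3.2,180+v/3.2),.046,d['T'])[0].round(4))
# carried blank lower end top corners (measured pixels) 
p,r=cur(); bl=p-r.apply([.0375,0,0]); print('downhill end s ~',(bl-DECK)@(lane(0,1,0)-DECK))"
```

```text
[-0.0276  0.2906]
[0.012  0.2983]
[-0.0206  0.2151]
[0.0025 0.2294]
downhill end s ~ 0.31391208074816307
```

apply_moves(linear=[[4,2,10],[4,2,18],[4,2,25],[4,2,25],[4,2,25],[4,2,25],[4,2,25],[4,2,25]], delta_rot=[[-0.005,0,0],[-0.005,0,0],[-0.005,0,0],[-0.005,0,0],[-0.005,0,0],[-0.005,0,0],[-0.005,0,0],[-0.005,0,0]], grip=[1,1,1,1,1,0.4,0.33,0.33])

```text
time_s: 40.35
eef_pos: [0.5962, 0.1367, 0.1413]
ee_rot: [-0.037, 0.684, 0.728, 0.035]
wrist_force: [-0.2, -0.7, 0.7]
opening: 0.673
```

apply_moves(linear=[[0,0,0],[0,0,-30],[0,0,-60],[0,0,-60],[0,0,-60],[0,0,-60]], delta_rot=[[0,0,0],[0,0,0],[0,0,0],[0,0,0],[0,0,0],[0,0,0]], grip=[0.3,0.25,0.2,0.2,0.2,0.2])

```text
time_s: 41.1
eef_pos: [0.5955, 0.1307, 0.1994]
ee_rot: [-0.038, 0.684, 0.728, 0.034]
wrist_force: [-0.2, 0.5, -0.2]
opening: 0.801
```

```bash
python3 plan.py .45 -.1 -116.8;  python3 -c "
from h import *
snap('side','s19',(240,180,500,440),2.3)
p,r=cur();go(p,r,[('sel',(.4748,-.3122,.212),-116.8,0)])"
```

```text
[0.59556946 0.13065861 0.19948057]
over lin [-227.2 -159.3   47.2] rot [-0.109 -0.058  2.098]
dn lin [-239.7 -159.   170.5] rot [-0.109 -0.058  2.098]
sel lin [-431.1 -148.1  -56. ] rot [-0.108 -0.058  2.098]
```

View pics/s19.png

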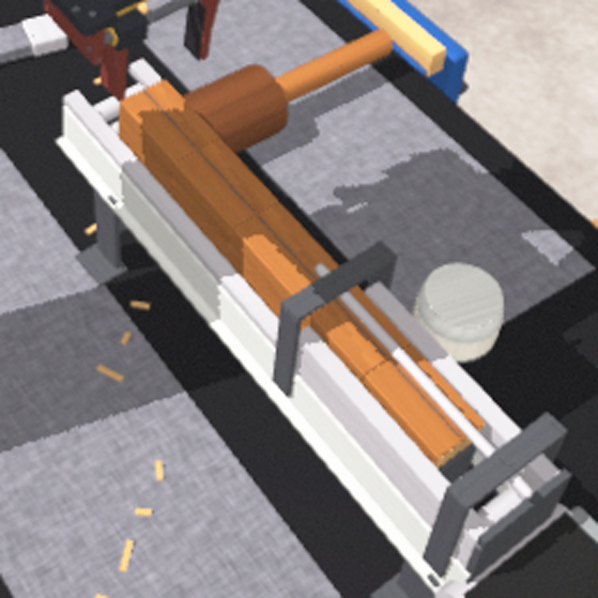

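apply_moves(linear=[[-22,-16,-3],[-44,-32,-6],[-66,-48,-9],[-88,-64,-11],[-110,-80,-13],[-132,-96,-15],[-154,-112,-17],[-176,-128,-19],[-198,-144,-21],[-220,-159,-23]], delta_rot=[[-0.008,-0.004,0.158],[-0.016,-0.009,0.317],[-0.025,-0.013,0.475],[-0.033,-0.018,0.634],[-0.041,-0.022,0.792],[-0.049,-0.026,0.95],[-0.058,-0.031,1.109],[-0.066,-0.035,1.267],[-0.074,-0.04,1.426],[-0.082,-0.045,1.584]], grip=[0.4,0.4,0.4,0.4,0.4,0.4,0.4,0.4,0.4,0.4])

```text
time_s: 42.45
eef_pos: [0.4506, -0.1005, 0.2011]
ee_rot: [-0.011, 1.0, 0.021, 0.01]
wrist_force: [-0.5, 0.3, 0.7]
opening: 0.598
```

```bash
python3 -c "
from h import *
p,r=cur();print(p);go(p,r,[('sel',(.4748,-.3122,.212),-116.8,0)])"
```

```text
[ 0.45060915 -0.10047888  0.20106304]
sel lin [ 15.7 212.3 -15.1] rot [-0.026 -0.015  0.509]
```

apply_moves(linear=[[4,50,-4],[8,100,-8],[12,150,-11],[16,200,-15],[16,212,-15],[16,212,-15],[16,212,-15]], delta_rot=[[-0.007,-0.004,0.127],[-0.013,-0.008,0.255],[-0.02,-0.011,0.382],[-0.026,-0.015,0.509],[-0.026,-0.015,0.509],[-0.026,-0.015,0.509],[-0.026,-0.015,0.509]], grip=[0.4,0.4,0.4,0.4,0.4,0.4,0.4])

```text
time_s: 43.32
eef_pos: [0.4764, -0.3095, 0.2119]
ee_rot: [-0.001, 0.974, -0.229, -0.0]
wrist_force: [-0.2, 0.3, -0.6]
opening: 0.601
```

```bash
python3 -c "
from h import *
d,T,st=snap('wrist','w20')
p,r=cur();print(p,r.as_euler('zyx',degrees=True));go(p,r,[('sel',(.4745,-.3115,.094),-116.8,0)])
print(proj(d,[(.4745,-.3115,.126)],T))
snap('top','t20',(220,180,500,350),2.8)"
```

```text
[ 0.47657525 -0.30953863  0.21210535] [ 2.64091079e+01  1.84182778e-02 -1.79937655e+02]
sel lin [ -1.    2.8 118.1] rot [-0.001  0.     0.007]
[[316.16808289 234.17498317]]
```

View pics/w20.png

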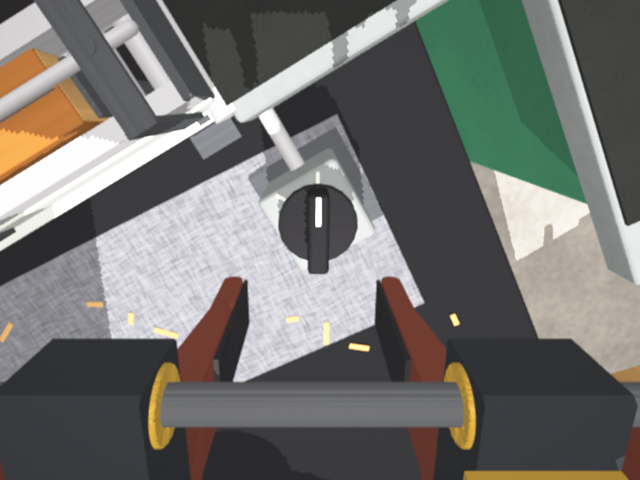

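View pics/t20.png

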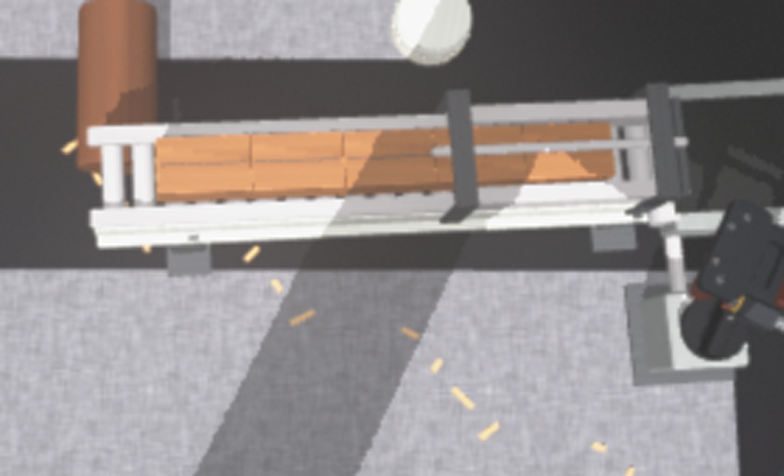

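The top view shows the five blanks end to end behind the stop, and the selector bar is at (318,235). Next I grip, press and turn it back.

apply_moves(linear=[[-1,3,40],[-1,3,80],[-1,3,110],[-1,3,117],[-1,3,117],[-1,3,117]], delta_rot=[[0,0,0.007],[0,0,0.007],[0,0,0.007],[0,0,0.007],[0,0,0.007],[0,0,0.007]], grip=[0.5,0.5,0.5,0.5,0.5,0.5])

```text
time_s: 44.18
eef_pos: [0.4759, -0.3141, 0.0968]
ee_rot: [0.0, 0.973, -0.232, 0.002]
wrist_force: [-0.4, 1.4, 0.7]
opening: 0.502
```

apply_moves(linear=[[0,0,0],[0,0,0],[0,0,0],[0,0,0],[0,0,0]], delta_rot=[[0,0,0],[0,0,0],[0,0,0],[0,0,0],[0,0,0]], grip=[1,1,1,1,1], squeeze=35)

```text
time_s: 44.8
eef_pos: [0.4751, -0.3134, 0.0956]
ee_rot: [-0.0, 0.973, -0.233, 0.001]
wrist_force: [1.0, 1.9, 2.4]
opening: 0.157
```

apply_moves(linear=[[0,0,4],[0,0,7],[0,0,10],[0,0,10],[0,0,10]], delta_rot=[[0,0,0],[0,0,0],[0,0,0],[0,0,0],[0,0,0]], grip=[1,1,1,1,1])

```text
time_s: 45.42
eef_pos: [0.4752, -0.3135, 0.0874]
ee_rot: [0.0, 0.973, -0.233, 0.001]
wrist_force: [-2.9, 4.6, 22.0]
opening: 0.156
```

apply_moves(linear=[[0,0,0],[0,0,0],[0,0,0],[0,0,0],[0,0,0],[0,0,0],[0,0,0],[0,0,0],[0,0,0]], delta_rot=[[0,0,-0.14],[0,0,-0.28],[0,0,-0.42],[0,0,-0.56],[0,0,-0.7],[0,0,-0.84],[0,0,-0.98],[0,0,-1.07],[0,0,-1.07]], grip=[1,1,1,1,1,1,1,1,1])

```text
time_s: 46.55
eef_pos: [0.4751, -0.3116, 0.0873]
ee_rot: [-0.001, 0.955, 0.295, 0.001]
wrist_force: [-2.9, 11.5, 24.8]
opening: 0.157
```

apply_moves(linear=[[0,0,0],[0,0,-4],[0,0,-9],[0,0,-9],[0,0,-9],[0,0,-60],[0,0,-100],[0,0,-125],[0,0,-125],[0,0,-125]], delta_rot=[[0,0,-0.01],[0,0,0],[0,0,0],[0,0,0],[0,0,0],[0,0,0],[0,0,0],[0,0,0],[0,0,0],[0,0,0]], grip=[1,1,1,0.7,0.6,0.5,0.4,0.3,0.3,0.3])

```text
time_s: 47.8
eef_pos: [0.474, -0.3132, 0.2089]
ee_rot: [-0.001, 0.955, 0.296, -0.0]
wrist_force: [-0.6, -0.0, -1.2]
opening: 0.7
```

```bash
python3 -c "
from h import *
d,T,st=snap('wrist','w21')
p,r=cur();print(p,r.as_euler('zyx',degrees=True))
snap('top','t21',(220,180,500,350),2.8)"
```

```text
[ 0.47384156 -0.31296527  0.20859595] [-3.43912629e+01 -6.61845660e-02 -1.79908022e+02]
```

View pics/w21.png

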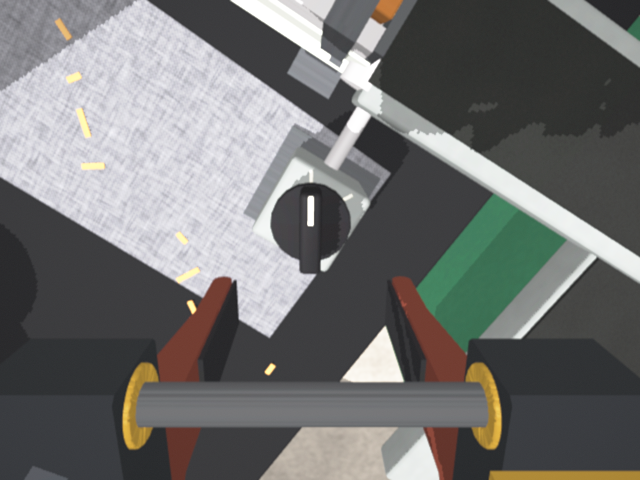

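View pics/t21.png

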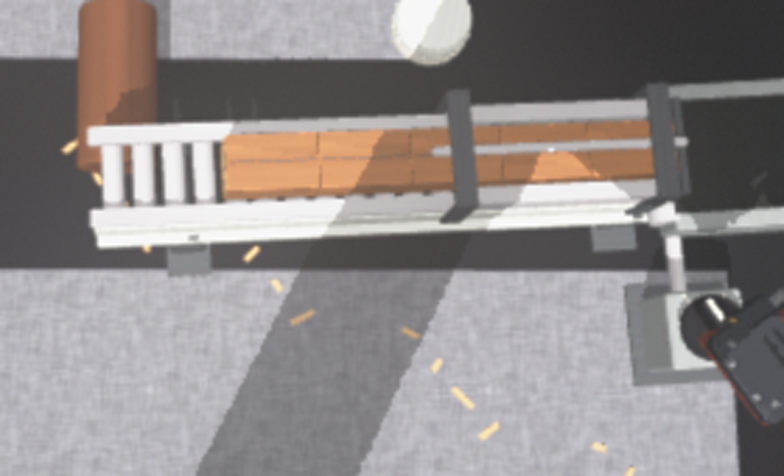

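apply_moves(linear=[[0,0,-30],[0,0,-30],[0,0,-30],[0,0,-30],[0,0,-30],[0,0,-30],[0,0,-30],[0,0,-30],[0,0,-30],[0,0,-30]], delta_rot=[[0,0,0],[0,0,0],[0,0,0],[0,0,0],[0,0,0],[0,0,0],[0,0,0],[0,0,0],[0,0,0],[0,0,0]], grip=[0.3,0.3,0.3,0.3,0.3,0.3,0.3,0.3,0.3,0.3])

```text
time_s: 49.15
eef_pos: [0.4748, -0.3135, 0.2404]
ee_rot: [0.0, 0.955, 0.296, 0.001]
wrist_force: [1.0, -0.1, 0.4]
opening: 0.705
```

```bash
python3 -c "
from h import *
d,T,st=snap('top','t22',(220,180,500,350),2.8)
for u,v in [(222,170),(318,165),(412,160),(502,155),(590,152),(653,150)]: print(pixlane(d,(220+u/2.8,180+v/2.8),.046,T)[0].round(4))
snap('side','s22',(240,180,500,440),2.3)"
```

```text
[-0.0049  0.3188]
[-0.004   0.2417]
[-0.003   0.1647]
[-0.0018  0.0897]
[-0.0022  0.0152]
[-0.0026 -0.0388]
```

View pics/t22.png

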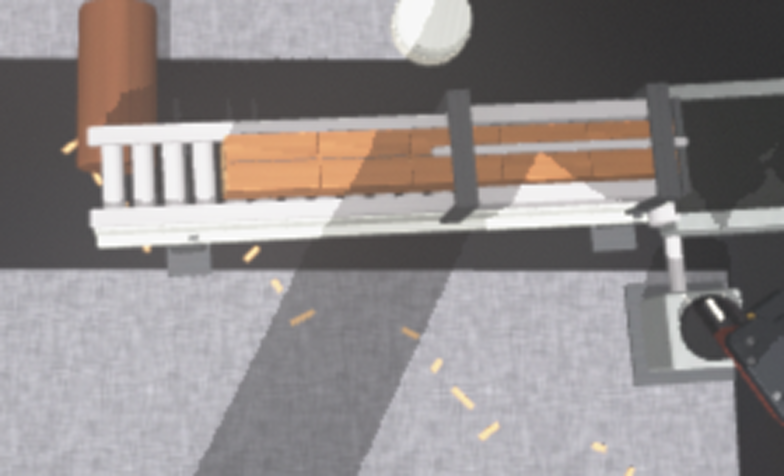

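View pics/s22.png

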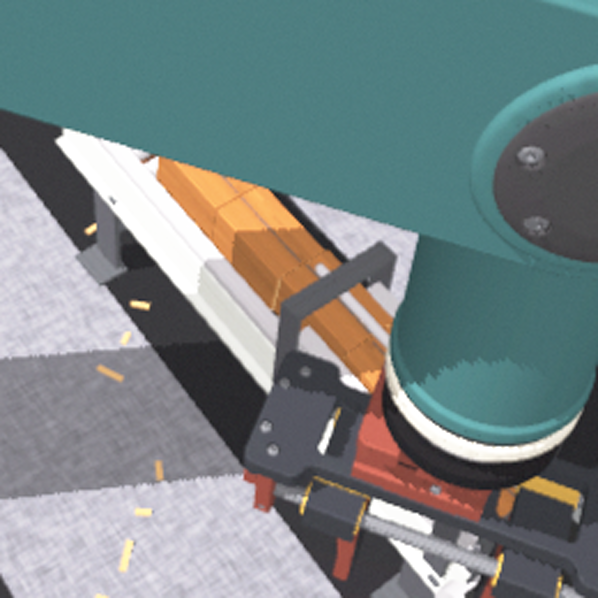

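The uphill end of the train is at 0.319 m, against 0.320 m expected for five blanks hard up to the gate. It hasn't moved between the two pictures, so I'm handing in.

```bash
python3 -c "
from cell import sign_off
print(sign_off())"
```

```text
the job is handed in; nothing more can be done
None
```

I handed the job in at about 49 s of the 210 s allowed; sign-off gave no verdict. All five blanks rolled down into one train behind the raised stop. I then turned the selector back, and the train rolled on to the gate.

**Last checks**
- **Train at the gate:** in the top view the five blanks lie end to end. The uphill end is at 0.319 m, where 0.320 m is expected with the first blank on the gate. The joints are 75–77 mm apart, and the blanks are centred within about 5 mm. Nothing moved between the last two top views, taken more than 1 s apart.
- **Selector and stop:** the wrist picture after release shows the selector back at its starting mark. Its skirt appears the same width as before the first press, so it has sprung up. I judged the stop's height only from the pictures: the blanks were held before the turn and rolled over it afterwards.
- **Bystanders:** the tin and the mallet's head stand where they were in the last top view. The brush was still in place in the last full side view and was never approached.
- **Arm:** it is clear of everything, about 130 mm above the selector.

**What disagreed**
- **Fingertips:** both the side and wrist views put the fingertips about 31 mm further back than the description says. My first grip on the selector therefore closed above its bar and held nothing. I allowed for the offset, and every later grip held.
- **Gate end:** the first blank's front end is hidden under the lower arch, so its contact with the gate is worked out from the length of the train.
- **Closing force:** each time the jaws closed on a blank on the bench, the wrist showed a push of about 6–7 N. I did not find the cause, and it did no visible harm.

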